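# Load the first-off parts into their inspection nests

### The job

Load the five loose metal parts of the first-off check into their nests on the inspection plate: the hexagon standoff down in its grooved saddles, the stepped gripper finger in its cheeked nest with the tall heel next to the metal stop, the flanged bush upright in the cup, and each spacer ring over the mandrel of its size, down on the shoulder. Leave every part fully seated and at rest.

Things in the scene. Friction and masses are not known exactly. Their poses are not given: they have to be found in the camera images.
- standoff_mid (a point): The hexagon standoff: a plain bare-metal hexagon bar lying flat, 93 mm long (along its y), 18 mm wide across the corners (along its x), 16 mm high. The point is its centre, 8 mm above its underside. Grasp it across the 18 mm at mid-length.
- hex_seat (a point): Nest of the standoff: long grey block with a grooved saddle at each end and a gap between, 44x120 mm. Point: where the standoff's centre comes to lie, its length along y, either way round. Groove floor 8 mm below the point; sides widen to 27 mm at the top, 5 mm above it. Saddles 32 to 53 mm from the middle, then end walls; in the gap the base is 14 mm below the point: room for fingers.
- finger_heel (a point): Milled gripper finger: stepped bright metal block lying flat, 80 mm long (its y), 22 mm wide (its x). The heel, with two dark holes on top, is 30 mm high and reaches from 16 mm on the -y side of the point to 30 mm on the +y side; the 14 mm high nose ends 50 mm to -y. The point is on the middle line in the heel, near the balance point, 15 mm above the underside: grasp here across the 22 mm.
- finger_seat (a point): Nest of the finger: grey block 46x112 mm with sloping cheeks and a tall bright metal stop at its +y end. Point: where finger_heel comes to be when seated, heel by the stop, length along y. Seat 15 mm below the point; cheeks (from 19 mm to +y, 27 mm to -y) widen from 25 to 37 mm, tops 3 mm below the point; fingers fit between. Stop face 35.5 mm to +y, 11 mm above the point; 91 mm long inside.
- bush_mid (a point): The flanged bush: a turned metal part that stands upright, 70 mm high, with a 53 mm wide flange (31 to 39 mm above its underside), a 34 mm spigot below the flange and a slim 25 mm collar above it. The point is on its axis, 35 mm above its underside. Grasp the collar, above the flange (from 6 to 33 mm above the point).
- cup_seat (a point): Nest of the bush: the grey round cup on a 64 mm square foot, with a conical mouth 54 mm wide that narrows to a 38 mm bore. The point is where the bush's point comes to be when it stands upright on the cup's floor, which is 35 mm below the point; the rim of the cup is 18 mm below the point. (Behind the plate stands the solid white column of another robot: carry things round in front of it.)
- small_ring_mid (a point): The smaller spacer ring: a steel ring lying flat, 44 mm outside, 26 mm hole, 18 mm high. The point is its centre, 9 mm above its underside (in the middle of the hole). Grasp it from outside across the 44 mm.
- small_mandrel_seat (a point): Mandrel of the smaller ring: the thinner upright steel post, 20 mm in diameter, on a 34 mm wide shoulder and a 62 mm round grey foot. Point: on its axis, where the ring's centre comes to be when it lies flat on the shoulder, 9 mm below the point (foot 19 mm below). The post is straight to 11 mm above the point, then tapers to 6 mm width at 21 mm above it.
- large_ring_mid (a point): The larger spacer ring: a steel ring lying flat, 56 mm outside, 38 mm hole, 18 mm high. The point is its centre, 9 mm above its underside (in the middle of the hole). Grasp it from outside across the 56 mm.
- large_mandrel_seat (a point): Mandrel of the larger ring: the thicker upright steel post, 32 mm in diameter, on a 46 mm wide shoulder and a 62 mm round grey foot. Point: on its axis, where the ring's centre comes to be when it lies flat on the shoulder, 9 mm below the point (foot 19 mm below). The post is straight to 11 mm above the point, then tapers to 18 mm width at 21 mm above it.

How it is judged (in metres and radians):
At the end, for the whole second after the job is handed in: Every part rests in its own nest, within 4 mm of its seated height, upright or level within 0.1 rad; bush and rings within 8 mm of the nest's axis, standoff and finger within 10 mm of their place and 0.12 rad of the nest's direction, heel at the metal stop (horizontal distance between standoff_mid and hex_seat below 0.01 m and z of standoff_mid in the frame of hex_seat between -0.004 and 0.004 m and angle between each of standoff_mid, finger_heel, bush_mid, small_ring_mid, large_ring_mid's own z axis and vertical below 0.1 rad and linear speed of each of standoff, finger, bush, small_ring, large_ring below 0.02 m/s and angle between the y axis of standoff_mid and the y axis of hex_seat, either way round below 0.12 rad and horizontal distance between finger_heel and finger_seat below 0.01 m and z of finger_heel in the frame of finger_seat between -0.004 and 0.004 m and angle between the y axis of finger_heel and the y axis of finger_seat, either way round below 0.12 rad and horizontal distance between bush_mid and cup_seat below 0.008 m and z of bush_mid in the frame of cup_seat between -0.004 and 0.004 m and horizontal distance between small_ring_mid and small_mandrel_seat below 0.008 m and z of small_ring_mid in the frame of small_mandrel_seat between -0.004 and 0.004 m and horizontal distance between large_ring_mid and large_mandrel_seat below 0.008 m and z of large_ring_mid in the frame of large_mandrel_seat between -0.004 and 0.004 m); the robot touches nothing.
It also fails if it takes over 115 s, if anything falls off the work surface, if the arm or the gripper's body presses on something with over 40 N, if the wrist force passes 120 N, or if a joint passes its speed limit or range.

### The arm

A 6-joint arm with a two-finger parallel gripper is mounted at the origin on a cart in front of the work surface, level with it; the furniture and walls round the work are solid. World frame = base frame: x ahead of the robot, y to its left, z up, the work surface at z = 0. Lengths are in m, angles in degrees, forces in N, time in s.
With the tool pointing down it reaches from about 0.4 to 0.825 m from the base axis. Payload 7 kg.
Tool frame: the origin (TCP) lies between the finger pads; the fingertips stand 22 mm ahead of it and the grasp point (between the pads) lies 3 mm ahead of it; z points along the fingers, y is the line along which they close (so a half turn about z gives the same grasp; the last joint's range is limited). The gripper opens to 88 mm and grips with 3 to 60 N. Pads are 19 mm wide; open, the fingers measure 130 mm over their backs; the gripper's body (78 mm by 193 mm) begins 47 mm behind the grasp point.
Start: joints at [-48.352, 20.546, 0.682, 0, -70.136, -16.507], TCP at [0.287, -0.611, 0.249] pointing down, gripper open.
Joint ranges: [-176.03, 176.03], [-82.01, 121.73], [-58.28, 71.71], [-173.87, 95.51], [-174.79, -0.11], [-173.66, 173.66]. Speed limits (degrees/s): [136.94, 136.94, 172.46, 180, 180, 180].

### API

Orientations are given as [roll, pitch, yaw] about the fixed x, y, z axes, in that order (R = Rz(yaw) Ry(pitch) Rx(roll)).
In Python, from plant import ctrl gives the robot as it stands.
- The arm moves only by the tool apply_moves, never from a script. Its argument "targets" is a list of rows, each an object with "travel": the shift along the tool's x, y, z in mm, a list of three; "roll": the turn about the tool's z in degrees; "jaw": the finger opening in mm, from 0 to 87.6. In form: [{"travel": [tx, ty, tz], "roll": roll, "jaw": jaw}, ...]. A call has 1 to 10 rows; each row shifts and turns the commanded pose from where the row before left it, along the tool's axes as they then stand; what a row does not reach is not made up. A row lasts 1/10 s, in which the tool goes at most 50 mm and 8.59 degrees, less where a joint would pass 70% of its speed; a pose out of reach is approached as far as the arm can. A call with a gripper value outside its range is refused whole. The fingers move at their own pace and stop on an object; the grip force is fixed at half the most. Time passes only in rows, so rows that do not move let the fingers close. It gives the time, the measured TCP pose, the force, the opening and the grip force at its end, in the units of the state.
- ctrl.get_obs(): the state, without advancing time (a new reading comes with each control period).
- ctrl.snapshot(name): name is "scene" or "top" or "wrist"; returns the picture (400x640x3 uint8, red, green, blue); there is no depth.
- ctrl.calibration(name): a dict with "K" (3x3 intrinsics, pixels), "dist_coeffs" ([k1, k2, p1, p2, k3] as OpenCV has them; the pictures are not rectified), "extrinsics" (4x4, takes a point from camera to world coordinates); the wrist camera has in their place "hand_eye" (4x4, takes a point from camera to tool coordinates, whose origin is the TCP and whose axes are the flange's). Camera axes: x right, y down, z forward; pixel columns grow to the right and rows downward; lengths in m; the calibration is good to about 2 mm. A picture is of the moment at which its call begins: read the wrist's pose just before it. calibration takes no time and is no camera call.
- ctrl.close_job(): hands the job in; it is judged then, once.
The state is a dict: "clock": time; "joint_pos": joint angles; "qvel": joint speeds; "tau": joint torques, N m; "tool_pos": TCP position; "orientation": TCP orientation; "force": force on the tool from outside, world axes, zero at the start; "moment": the same for the moment, N m; "opening": finger opening in m; "gripper_force": force on a finger pad.
Only numpy, scipy, OpenCV 4.12 (cv2) and the standard library are available. Lean on these libraries where they do the work, as an engineer would, in place of code of your own. Each camera call takes 0.05 s, during which the arm holds its last target. There are 200 camera calls.

## Working session

There is one attempt and no reset: what is moved stays moved. The work goes in short steps, Python scripts to look and compute and a tool call to move; the robot and the scene stay as the last step left them, time stands still between calls to the robot, and variables do not carry over. Pictures are saved under pics/ and viewed, at most 14 in all, crops included, and the job is handed in when it is done.

Besides the shell and the picture viewer there is one more tool, called after ">>>" as name([rows], argument=value, ...), one row to a line, values as JSON. apply_moves: Moves the arm, as the interface text tells. Its arguments: {"type":"object","properties":{"targets":{"type":"array","items":{"type":"object","properties":{"travel":{"type":"array","items":{"type":"number"}},"roll":{"type":"number"},"jaw":{"type":"number"}}}}},"required":["targets"]}

```bash
ls; mkdir -p pics
cat > h.py <<'E'
import numpy as np, cv2
from plant import ctrl
from scipy.spatial.transform import Rotation as R
def snap(n,f):
    o=ctrl.get_obs(); im=ctrl.snapshot(n); cv2.imwrite('pics/'+f,im[:,:,::-1]); return o,im
def T(o):
    M=np.eye(4); M[:3,:3]=R.from_euler('xyz',o['orientation'],degrees=True).as_matrix(); M[:3,3]=o['tool_pos']; return M
def cam(n,o=None):
    c=ctrl.calibration(n); E=np.array(c['extrinsics']) if n!='wrist' else T(o)@np.array(c['hand_eye'])
    return np.array(c['K']),np.array(c['dist_coeffs']),E
def ray(n,px,z,o=None):
    K,d,E=cam(n,o); u=cv2.undistortPoints(np.array(px,float).reshape(-1,1,2),K,d)[:,0]
    v=np.c_[u,np.ones(len(u))]@E[:3,:3].T; c=E[:3,3]; return c+v*((z-c[2])/v[:,2])[:,None]
def proj(n,P,o=None):
    K,d,E=cam(n,o); W=np.linalg.inv(E); return cv2.projectPoints(np.array(P,float).reshape(-1,3),cv2.Rodrigues(W[:3,:3])[0],W[:3,3],K,d)[0][:,0]
E
python3 - <<'E'
from h import *
for n in ['top','scene','wrist']:
    o,im=snap(n,n+'0.png'); K,d,E=cam(n,o); print(n,K.round(1).tolist(),E.round(3).tolist(),d)
print(o)
E
```

```text
pics
top [[428.3, 0.0, 317.4], [0.0, 428.3, 202.0], [0.0, 0.0, 1.0]] [[-0.071, -0.972, 0.226, 0.341], [-0.997, 0.068, -0.021, -0.105], [0.005, -0.227, -0.974, 0.921], [0.0, 0.0, 0.0, 1.0]] [0.01363417 0.         0.         0.         0.        ]
scene [[496.8, 0.0, 329.3], [0.0, 496.8, 191.3], [0.0, 0.0, 1.0]] [[0.481, -0.396, 0.782, -0.165], [-0.876, -0.237, 0.419, -0.51], [0.02, -0.887, -0.461, 0.5], [0.0, 0.0, 0.0, 1.0]] [-0.15486186  0.          0.          0.          0.        ]
wrist [[291.6, 0.0, 325.4], [0.0, 291.6, 197.2], [0.0, 0.0, 1.0]] [[-0.425, 0.864, 0.269, 0.214], [0.905, 0.406, 0.128, -0.644], [0.001, 0.298, -0.955, 0.384], [0.0, 0.0, 0.0, 1.0]] [-0.01835722  0.          0.          0.          0.        ]
{'clock': 0.1, 'joint_pos': array([-4.83519409e+01,  2.05882286e+01,  6.38402872e-01, -1.65964553e-02,
       -7.01377110e+01, -1.65079016e+01]), 'qvel': array([-0.13991794, -0.11023236,  0.00739662,  0.20782673,  0.05723193,
        0.06542383]), 'tau': array([-2.51017591e-04, -5.84162593e+01,  2.93749666e+01,  7.01551884e+00,
        1.01536280e-02, -7.26543817e-05]), 'tool_pos': array([ 0.28656444, -0.61068949,  0.24770511]), 'orientation': array([ 1.79911638e+02, -9.91607448e-03, -1.54865486e+02]), 'force': array([0.86740666, 0.21824501, 0.25929114]), 'moment': array([0.0155461 , 0.01816336, 0.0287775 ]), 'gripper_force': 0.0, 'opening': 0.0874757111572827}
```

View pics/top0.png

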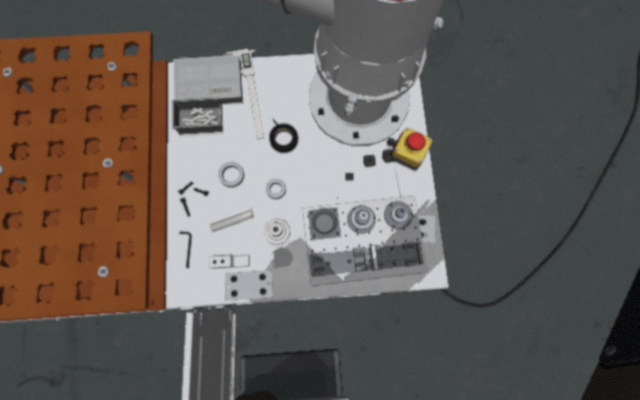

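View pics/scene0.png

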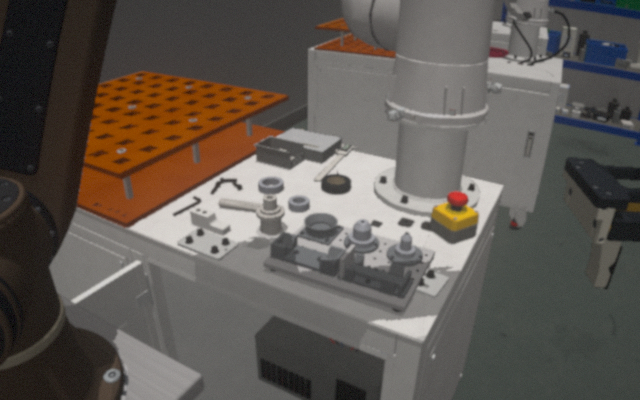

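Top view: large ring (232,174), small ring (276,188), standoff (232,220), bush (277,231), finger (229,261), cup (323,222), mandrels (361,217) and (398,213), two saddle nests at about (340,262) and (400,256). In the scene view the white column stands behind the plate.

Run:
```python
from h import *
im=cv2.imread('pics/top0.png')
c=im[150:310,160:460]; cv2.imwrite('pics/topc.png',cv2.resize(c,None,fx=2.66,fy=2.66,interpolation=cv2.INTER_CUBIC))
names=['large','small','standoff','bush','finger','cup','m1','m2','n1','n2','col']
px=[(232,174),(276,188),(232,220),(277,231),(229,261),(323,222),(361,217),(398,213),(340,262),(400,256),(360,110)]
for n,p in zip(names,ray('top',px,.03)): print(n,p.round(3))
```

```text
large [0.623 0.056 0.03 ]
small [ 0.585 -0.037  0.03 ]
standoff [0.521 0.059 0.03 ]
bush [ 0.491 -0.035  0.03 ]
finger [0.435 0.067 0.03 ]
cup [ 0.503 -0.133  0.03 ]
m1 [ 0.509 -0.214  0.03 ]
m2 [ 0.512 -0.293  0.03 ]
n1 [ 0.417 -0.162  0.03 ]
n2 [ 0.421 -0.287  0.03 ]
col [ 0.753 -0.235  0.03 ]
```

View pics/topc.png

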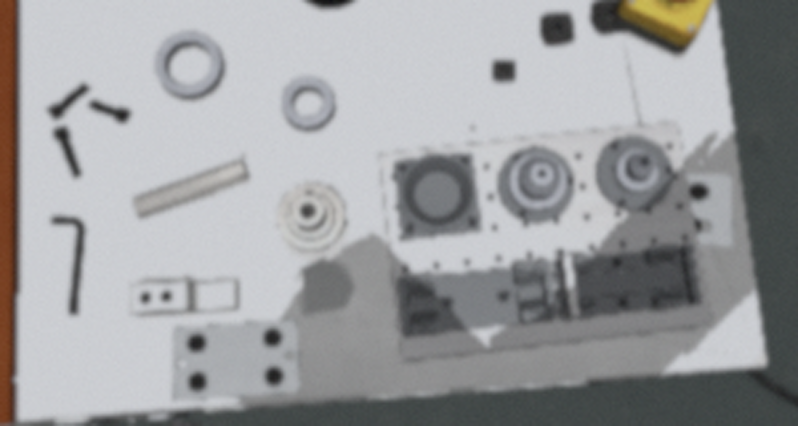

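The crop confirms: the left saddle nest with the gap (440,305) takes the standoff. The right one has the bright stop at its left (+y) end, and the finger's heel with its holes also points to +y. Now a wrist view of the nests.

>>> apply_moves([
  {"travel": [0, 0, 0], "roll": -8.1, "jaw": 87},
  {"travel": [0, 0, 0], "roll": -8.1, "jaw": 87},
  {"travel": [0, 0, 0], "roll": -8.1, "jaw": 87},
  {"travel": [0, 0, 0], "roll": -8.1, "jaw": 87},
  {"travel": [0, 0, 0], "roll": -8.1, "jaw": 87},
  {"travel": [0, 0, 0], "roll": -8.1, "jaw": 87},
  {"travel": [0, 0, 0], "roll": -8.1, "jaw": 87},
  {"travel": [0, 0, 0], "roll": -8.1, "jaw": 87},
])

```text
clock: 0.95
tool_pos: [0.2866, -0.6109, 0.2482]
orientation: [180.0, 0.0, -89.7]
force: [0.3, -0.2, -0.2]
opening: 0.0871
gripper_force: 0.0
```

>>> apply_moves([
  {"travel": [-41, -18.4, 3], "roll": 0, "jaw": 87},
  {"travel": [-41, -18.4, 3], "roll": 0, "jaw": 87},
  {"travel": [-41, -18.4, 3], "roll": 0, "jaw": 87},
  {"travel": [-41, -18.4, 3], "roll": 0, "jaw": 87},
  {"travel": [-41, -18.4, 3], "roll": 0, "jaw": 87},
  {"travel": [-41, -18.4, 3], "roll": 0, "jaw": 87},
  {"travel": [-41, -18.4, 3], "roll": 0, "jaw": 87},
  {"travel": [-41, -18.4, 3], "roll": 0, "jaw": 87},
  {"travel": [-41, -18.4, 3], "roll": 0, "jaw": 87},
  {"travel": [-41, -18.4, 3], "roll": 0, "jaw": 87},
])

```text
clock: 1.95
tool_pos: [0.4715, -0.1994, 0.2185]
orientation: [-180.0, 0.0, -90.1]
force: [0.9, -0.4, 1.4]
opening: 0.0869
gripper_force: 0.0
```

>>> apply_moves([
  {"travel": [0, 0, 0], "roll": 0, "jaw": 87},
  {"travel": [0, 0, 0], "roll": 0, "jaw": 87},
  {"travel": [0, 0, 0], "roll": 0, "jaw": 87},
])

```text
clock: 2.25
tool_pos: [0.4709, -0.2016, 0.2185]
orientation: [180.0, 0.0, -90.1]
force: [-0.4, -0.3, -0.1]
opening: 0.087
gripper_force: 0.0
```

Run:
```python
from h import *
o,im=snap('wrist','w1.png');print(o)
import json;json.dump({k:np.array(v).tolist() for k,v in o.items()},open('w1.json','w'))
```

```text
{'clock': 2.25, 'joint_pos': array([-1.18121898e+00,  6.49773513e+00, -2.21155602e+01,  2.84766944e-04,
       -6.14086256e+01,  1.11754428e+00]), 'qvel': array([-1.24649363, -0.14250572,  0.05897243,  0.01329676,  0.01160599,
       -0.05124843]), 'tau': array([ 8.38773698e-01, -3.66587412e+01,  2.74368346e+01,  6.50900692e+00,
        5.31790755e-02, -8.04807729e-03]), 'tool_pos': array([ 0.47087021, -0.20155123,  0.21847939]), 'orientation': array([ 1.79978078e+02,  1.77595407e-04, -9.00635384e+01]), 'force': array([-0.42827176, -0.27461291, -0.13432486]), 'moment': array([0.00483417, 0.06500178, 0.0087618 ]), 'gripper_force': 0.0, 'opening': 0.0870257104935613}
```

View pics/w1.png

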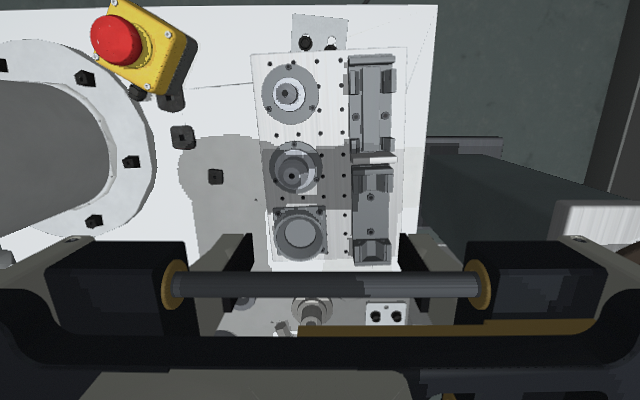

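Wrist view of the nests: finger nest around (372,100) with its bright stop at (372,160), hex nest (372,215), mandrels (289,94) and (294,172), cup (300,235). Crop for detail.

Run:
```python
from h import *
im=cv2.imread('pics/w1.png')
cv2.imwrite('pics/w1c.png',cv2.resize(im[45:270,245:415],None,fx=2.6,fy=2.6,interpolation=cv2.INTER_CUBIC))
```

```text
(no output)
```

View pics/w1c.png

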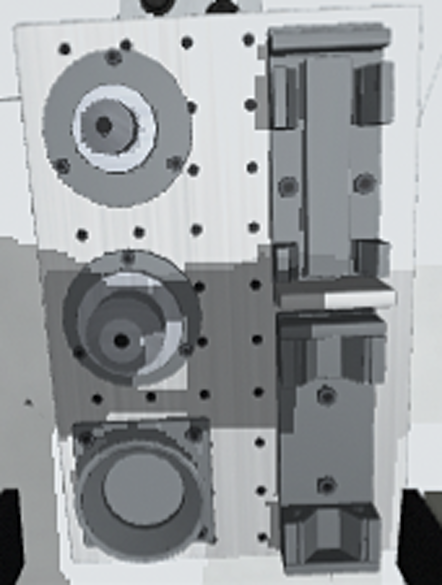

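The crop shows the tip holes of the small mandrel at (103,126) and the large one at (121,341), cup floor (143,488), and the stop face edge at y≈285. I'll triangulate heights with the oblique scene camera.

Run:
```python
from h import *
im=cv2.imread('pics/scene0.png')
cv2.imwrite('pics/s0c.png',cv2.resize(im[165:310,175:445],None,fx=2.9,fy=2.9,interpolation=cv2.INTER_CUBIC))
```

```text
(no output)
```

View pics/s0c.png

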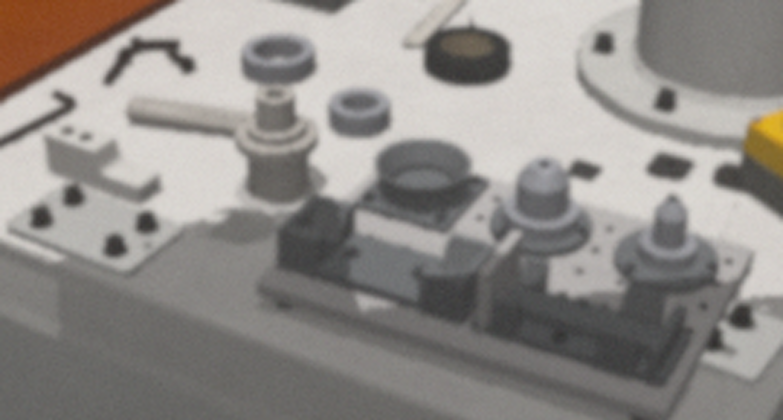

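```bash
cat >> h.py <<'E'
import json
def tri(obs):  # list of (cam,px,o)
    A=np.zeros((3,3));b=np.zeros(3);L=[]
    for n,p,o in obs:
        a=ray(n,[p],0,o)[0]; c=cam(n,o)[2][:3,3]; d=(a-c)/np.linalg.norm(a-c); M=np.eye(3)-np.outer(d,d); A+=M;b+=M@c;L.append((M,c))
    x=np.linalg.solve(A,b); return x.round(4),[round(1000*np.linalg.norm(M@(x-c)),1) for M,c in L]
E
python3 - <<'E'
from h import *
o=json.load(open('w1.json'))
w=lambda x,y:(x/2.6+245-.3,y/2.6+45-.3); s=lambda x,y:(x/2.9+175-.3,y/2.9+165-.3); t=lambda x,y:(x/2.66+160-.3,y/2.66+150-.3)
for n,a,b,c in [('small',(103,126),(672,201),(641,167)),('large',(121,341),(544,163),(541,176)),('cup rim',(141,497),(423,168),(437,195))]:
    W=('wrist',w(*a),o);S=('scene',s(*b),None);Tp=('top',t(*c),None)
    print(n,tri([W,S]),tri([Tp,S]),tri([W,Tp]))
# plate corners/edges: bottom-left etc for angle; small holes at plate
P=[w(65,49),w(187,42),w(248,40),w(97,399),w(204,393),w(259,391),w(261,537)]
print(ray('wrist',P,.015,o).round(4))
E
```

```text
small (array([ 0.5106, -0.2941,  0.0612]), [np.float64(0.5), np.float64(0.5)]) (array([ 0.5072, -0.2936,  0.0624]), [np.float64(2.1), np.float64(2.1)]) (array([ 0.5109, -0.2948,  0.0463]), [np.float64(1.6), np.float64(1.6)])
large (array([ 0.5064, -0.2145,  0.0649]), [np.float64(0.6), np.float64(0.6)]) (array([ 0.5045, -0.2148,  0.0655]), [np.float64(1.1), np.float64(1.1)]) (array([ 0.5053, -0.2139,  0.064 ]), [np.float64(1.1), np.float64(1.1)])
cup rim (array([ 0.5029, -0.1352,  0.0388]), [np.float64(0.1), np.float64(0.1)]) (array([ 0.5001, -0.1354,  0.04  ]), [np.float64(1.4), np.float64(1.4)]) (array([ 0.5016, -0.1342,  0.036 ]), [np.float64(1.5), np.float64(1.5)])
[[ 0.5311 -0.3257  0.015 ]
 [ 0.4807 -0.3283  0.015 ]
 [ 0.4557 -0.329   0.015 ]
 [ 0.5245 -0.1744  0.015 ]
 [ 0.4742 -0.1773  0.015 ]
 [ 0.4484 -0.1783  0.015 ]
 [ 0.446  -0.1022  0.015 ]]
```

Run:
```python
from h import *
o=json.load(open('w1.json'))
w=lambda x,y:(x/2.6+245-.3,y/2.6+45-.3); s=lambda x,y:(x/2.9+175-.3,y/2.9+165-.3)
for n,a,b in [('stop -x',(396,291),(480,266)),('stop +x',(276,285),(520,232)),('hole plate',(248,40),(744,262))]:
    print(n,tri([('wrist',w(*a),o),('scene',s(*b),None)]))
for n,px,z in [('stopface top',[(276,283),(394,283),(394,292)],.055),('stop bottom',[(280,308),(395,306)],.055),('hexholes',[(327,396),(327,486)],.022),('fingholes',[(288,186),(364,183)],.022),
 ('hex sides',[(278,400),(278,500),(380,440)],.022),('hex ends',[(277,318),(383,316),(285,570),(379,570)],.04),('cupfloor',[(143,488)],.022),('smallfoot',[(117,130)],.023),('largefoot',[(132,319)],.023),('fing cheeks',[(272,100),(392,95),(272,270),(390,265)],.035)]:
    print(n,ray('wrist',[w(*p) for p in px],z,o).round(4).tolist())
```

```text
stop -x (array([ 0.3983, -0.2312,  0.0613]), [np.float64(1.8), np.float64(1.8)])
stop +x (array([ 0.4447, -0.2325,  0.0567]), [np.float64(2.1), np.float64(2.1)])
hole plate (array([ 0.4627, -0.3373,  0.0628]), [np.float64(15.6), np.float64(15.6)])
stopface top [[0.4452, -0.2351, 0.055], [0.3984, -0.2351, 0.055], [0.3982, -0.2315, 0.055]]
stop bottom [[0.4434, -0.2251, 0.055], [0.3974, -0.2259, 0.055]]
hexholes [[0.4176, -0.178, 0.022], [0.4155, -0.133, 0.022]]
fingholes [[0.4383, -0.2712, 0.022], [0.4061, -0.2724, 0.022]]
hex sides [[0.4401, -0.1761, 0.022], [0.4388, -0.1257, 0.022], [0.3918, -0.1564, 0.022]]
hex ends [[0.4431, -0.218, 0.04], [0.3985, -0.2189, 0.04], [0.4363, -0.0982, 0.04], [0.3922, -0.0981, 0.04]]
cupfloor [[0.5034, -0.132, 0.022]]
smallfoot [[0.5098, -0.2937, 0.023]]
largefoot [[0.506, -0.2142, 0.023]]
fing cheeks [[0.4468, -0.3044, 0.035], [0.3995, -0.3063, 0.035], [0.4453, -0.2375, 0.035], [0.3958, -0.2396, 0.035]]
```

>>> apply_moves([
  {"travel": [-44, -12, 0], "roll": 0, "jaw": 87},
  {"travel": [-44, -12, 0], "roll": 0, "jaw": 87},
  {"travel": [-44, -12, 0], "roll": 0, "jaw": 87},
  {"travel": [-44, -12, 0], "roll": 0, "jaw": 87},
  {"travel": [-44, -12, 0], "roll": 0, "jaw": 87},
  {"travel": [0, 0, 0], "roll": 0, "jaw": 87},
  {"travel": [0, 0, 0], "roll": 0, "jaw": 87},
  {"travel": [0, 0, 0], "roll": 0, "jaw": 87},
])

```text
clock: 3.1
tool_pos: [0.5311, 0.0174, 0.2184]
orientation: [180.0, -0.0, -90.1]
force: [-0.1, 0.3, 0.6]
opening: 0.0875
gripper_force: 0.0
```

Run:
```python
from h import *
o,im=snap('wrist','w2.png');print(o['tool_pos'],o['orientation'])
json.dump({k:np.array(v).tolist() for k,v in o.items()},open('w2.json','w'))
```

```text
[0.53107883 0.01739072 0.21841446] [ 1.79970673e+02 -1.15142036e-02 -9.01493370e+01]
```

View pics/w2.png

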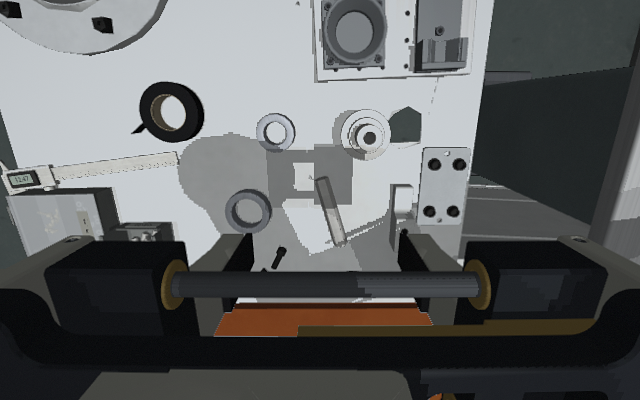

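Wrist view of the parts: small ring (276,131), bush collar (369,138), large ring (249,210), standoff (329,210), finger nose (403,200) with the heel hidden behind the gripper. Zooming.

Run:
```python
from h import *
im=cv2.imread('pics/w2.png')
cv2.imwrite('pics/w2c.png',cv2.resize(im[95:255,215:430],None,fx=3.6,fy=3.6,interpolation=cv2.INTER_CUBIC))
```

```text
(no output)
```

View pics/w2c.png

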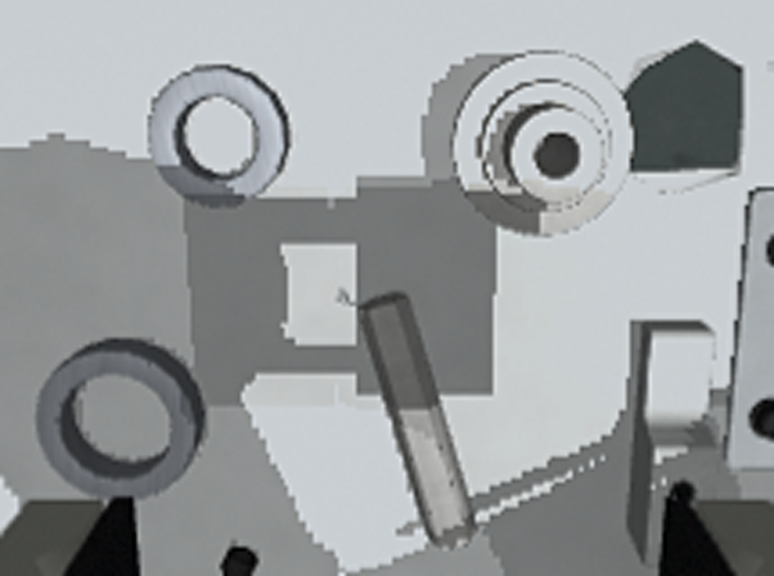

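Run:
```python
from h import *
o=json.load(open('w2.json'))
w=lambda x,y:(x/3.6+215-.35,y/3.6+95-.35); t=lambda x,y:(x/2.66+160-.3,y/2.66+150-.3)
r=lambda px,z:ray('wrist',[w(*p) for p in px],z,o)
for n,px,z in [('sr top',[(217,136)],.018),('sr base hole',[(221,137)],0.009),('lr top',[(117,420)],.018),('lrhole',[(122,419)],.009),
 ('standoff ends',[(384,299),(452,537)],.008),('bush hole',[(556,155)],.07),('flange',[(543,143)],.039),('nose',[(651,328),(714,328),(652,435),(713,435)],.014)]:
    print(n,r(px,z).round(4).tolist())
tt=lambda px,z:ray('top',[t(*p) for p in px],z).round(4).tolist()
print('top: finger heel corners',tt([(131,282),(188,279),(131,313),(190,312)],.03),'nose',tt([(239,280),(239,309)],.014),'holes',tt([(146,297),(167,296)],.03))
print('standoff',tt([(140,206),(244,169)],.008),'bush',tt([(308,211)],.07),'lr',tt([(190,64)],.018),'sr',tt([(308,102)],.018))
def circ(c,d,z):
    a=np.linspace(0,6.28,80); q=proj('wrist',np.c_[c[0]+d/2*np.cos(a),c[1]+d/2*np.sin(a),0*a+z],o); q=(q+.35-[215,95])*3.6; return q.min(0).round(),q.max(0).round()
s=r([(217,136)],.018)[0]; l=r([(117,420)],.018)[0]; f=r([(543,143)],.039)[0]
print(circ(s,.044,.018),circ(s,.026,0.018),circ(s,.026,0.0),'|',circ(l,.056,.018),circ(l,.038,.018),circ(l,.038,0),'|',circ(f,.053,.039))
```

```text
sr top [[0.5887, -0.0346, 0.018]]
sr base hole [[0.5889, -0.0335, 0.009]]
lr top [[0.6279, 0.0603, 0.018]]
lrhole [[0.6287, 0.0632, 0.009]]
standoff ends [[0.5366, 0.0205, 0.008], [0.5124, 0.1095, 0.008]]
bush hole [[0.4895, -0.0337, 0.07]]
flange [[0.4889, -0.0341, 0.039]]
nose [[0.4468, 0.0293, 0.014], [0.4256, 0.0293, 0.014], [0.4438, 0.0677, 0.014], [0.4226, 0.0678, 0.014]]
top: finger heel corners [[0.4493, 0.1081, 0.03], [0.4485, 0.0639, 0.03], [0.4254, 0.1084, 0.03], [0.4229, 0.0629, 0.03]] nose [[0.4468, 0.0266, 0.014], [0.424, 0.0274, 0.014]] holes [[0.4369, 0.0966, 0.03], [0.4365, 0.0804, 0.03]]
standoff [[0.5129, 0.1053, 0.008], [0.5376, 0.0203, 0.008]] bush [[0.4885, -0.0352, 0.07]] lr [[0.627, 0.0601, 0.018]] sr [[0.5878, -0.0353, 0.018]]
(array([147.,  63.]), array([287., 206.])) (array([176.,  93.]), array([258., 178.])) (array([187.,  91.]), array([265., 171.])) | (array([ 35., 341.]), array([199., 495.])) (array([ 61., 367.]), array([173., 471.])) (array([ 77., 352.]), array([183., 452.])) | (array([453.,  50.]), array([633., 232.]))
```

Poses are consistent across both views (tape-measure agreement about 2 mm). First, bush: approach, descend, close.

>>> apply_moves([
  {"travel": [17, 14, 32], "roll": 0, "jaw": 80},
  {"travel": [17, 14, 33], "roll": 0, "jaw": 70},
  {"travel": [17.4, 14, 33], "roll": 0, "jaw": 60},
  {"travel": [0, 0, 0], "roll": 0, "jaw": 60},
  {"travel": [0, 0, 26], "roll": 0, "jaw": 60},
  {"travel": [0, 0, 26], "roll": 0, "jaw": 60},
  {"travel": [0, 0, 0], "roll": 0, "jaw": 60},
  {"travel": [0, 0, 0], "roll": 0, "jaw": 60},
])

```text
clock: 3.95
tool_pos: [0.4897, -0.0333, 0.0692]
orientation: [180.0, -0.0, -90.1]
force: [0.0, -0.6, 0.3]
opening: 0.0602
gripper_force: 0.0
```

>>> apply_moves([
  {"travel": [0, 0, 0], "roll": 0, "jaw": 15},
  {"travel": [0, 0, 0], "roll": 0, "jaw": 15},
  {"travel": [0, 0, 0], "roll": 0, "jaw": 15},
  {"travel": [0, 0, 0], "roll": 0, "jaw": 15},
  {"travel": [0, 0, 0], "roll": 0, "jaw": 15},
  {"travel": [0, 0, 0], "roll": 0, "jaw": 15},
  {"travel": [0, 0, 0], "roll": 0, "jaw": 15},
  {"travel": [0, 0, 0], "roll": 0, "jaw": 15},
])

```text
clock: 4.75
tool_pos: [0.4894, -0.0326, 0.0688]
orientation: [-180.0, -0.0, -90.0]
force: [-2.5, 0.4, 5.9]
opening: 0.0242
gripper_force: 30.0
```

>>> apply_moves([
  {"travel": [0, 0, -30], "roll": 0, "jaw": 15},
  {"travel": [0, 0, -31], "roll": 0, "jaw": 15},
  {"travel": [15, -2, 0], "roll": 0, "jaw": 15},
  {"travel": [30, -4, 0], "roll": 0, "jaw": 15},
  {"travel": [30, -4, 0], "roll": 0, "jaw": 15},
  {"travel": [25, -3.6, 0], "roll": 0, "jaw": 15},
  {"travel": [0, 0, 0], "roll": 0, "jaw": 15},
  {"travel": [0, 0, 0], "roll": 0, "jaw": 15},
  {"travel": [0, 0, 0], "roll": 0, "jaw": 15},
])

```text
clock: 5.65
tool_pos: [0.5025, -0.1323, 0.1292]
orientation: [180.0, 0.0, -90.1]
force: [0.2, 0.1, -2.4]
opening: 0.0244
gripper_force: 30.0
```

Run:
```python
from h import *
o,im=snap('wrist','w3.png');print(o['tool_pos'],o['orientation'],o['force'])
cv2.imwrite('pics/w3c.png',cv2.resize(cv2.imread('pics/w3.png')[60:360,180:460],None,fx=2,fy=2))
```

```text
[ 0.5025119  -0.13232016  0.12919761] [ 1.79960472e+02  7.80335053e-03 -9.00632033e+01] [ 0.21754858  0.06459955 -2.43113967]
```

View pics/w3c.png

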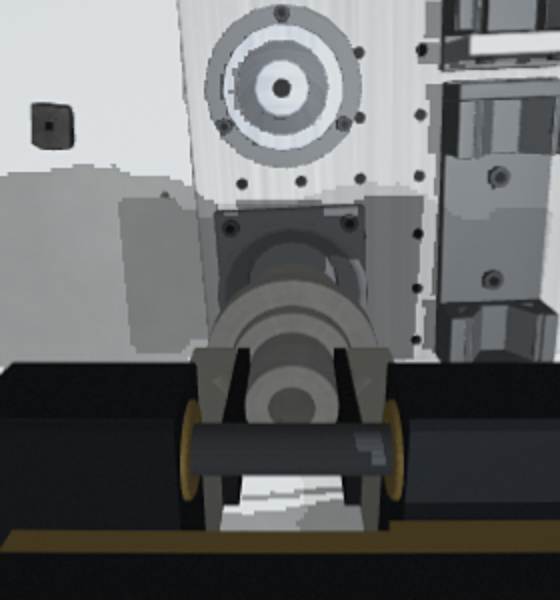

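The bush is held upright over the cup, spigot above its mouth, with the large mandrel tip at (321,104) in full pixels. Lowering.

>>> apply_moves([
  {"travel": [1, 0, 14], "roll": 0, "jaw": 15},
  {"travel": [0, 0, 14], "roll": 0, "jaw": 15},
  {"travel": [0, 0, 4], "roll": 0, "jaw": 15},
  {"travel": [0, 0, 2], "roll": 0, "jaw": 15},
  {"travel": [0, 0, 1], "roll": 0, "jaw": 15},
  {"travel": [0, 0, 0], "roll": 0, "jaw": 15},
  {"travel": [0, 0, 0], "roll": 0, "jaw": 15},
])

```text
clock: 6.4
tool_pos: [0.5032, -0.1336, 0.0951]
orientation: [-179.9, 0.0, -90.0]
force: [-0.6, 0.6, -1.9]
opening: 0.0245
gripper_force: 30.0
```

>>> apply_moves([
  {"travel": [0, 0, 1.5], "roll": 0, "jaw": 15},
  {"travel": [0, 0, 1.5], "roll": 0, "jaw": 15},
  {"travel": [0, 0, 0], "roll": 0, "jaw": 15},
  {"travel": [0, 0, 0], "roll": 0, "jaw": 15},
])

```text
clock: 6.8
tool_pos: [0.5036, -0.1339, 0.0947]
orientation: [-179.9, -0.0, -90.0]
force: [-9.0, 3.6, 27.5]
opening: 0.0244
gripper_force: 30.1
```

>>> apply_moves([
  {"travel": [0, 0, -2], "roll": 0, "jaw": 15},
  {"travel": [-0.6, 1.5, 0], "roll": 0, "jaw": 15},
  {"travel": [0, 0, 1], "roll": 0, "jaw": 15},
  {"travel": [0, 0, 1], "roll": 0, "jaw": 15},
  {"travel": [0, 0, 0.5], "roll": 0, "jaw": 15},
  {"travel": [0, 0, 0], "roll": 0, "jaw": 15},
])

```text
clock: 7.4
tool_pos: [0.503, -0.1335, 0.0945]
orientation: [-179.8, -0.1, -90.0]
force: [-8.2, 2.1, 32.8]
opening: 0.0243
gripper_force: 30.1
```

>>> apply_moves([
  {"travel": [0, 0, -1.5], "roll": 0, "jaw": 15},
  {"travel": [0, 0, 0], "roll": 0, "jaw": 30},
  {"travel": [0, 0, 0], "roll": 0, "jaw": 45},
  {"travel": [0, 0, 0], "roll": 0, "jaw": 55},
  {"travel": [0, 0, 0], "roll": 0, "jaw": 60},
  {"travel": [0, 0, -30], "roll": 0, "jaw": 70},
  {"travel": [0, 0, -40], "roll": 0, "jaw": 80},
  {"travel": [-40, 0, -30], "roll": 0, "jaw": 80},
  {"travel": [-20, 0, 0], "roll": 0, "jaw": 80},
])

```text
clock: 8.3
tool_pos: [0.5038, -0.0719, 0.1968]
orientation: [-179.6, 0.0, -90.1]
force: [0.1, -0.4, -1.0]
opening: 0.0782
gripper_force: 0.0
```

Run:
```python
from h import *
ctrl.snapshot('top')
o,im=snap('wrist','w4.png');print(o['tool_pos'],o['orientation'],o['force'])
json.dump({k:np.array(v).tolist() for k,v in o.items()},open('w4.json','w'))
q=proj('wrist',[[.503,-.1335,.057+.035],[.503,-.1335,.057]],o);print(q)
x,y=q[0].astype(int)
cv2.imwrite('pics/w4c.png',cv2.resize(cv2.imread('pics/w4.png')[max(0,y-70):y+90,x-120:x+120],None,fx=3,fy=3)); print(max(0,y-70),x-120)
```

```text
[ 0.5027727  -0.07020571  0.19482871] [-1.79722629e+02  7.87779309e-02 -9.00360633e+01] [-1.42266047  1.85512465 -0.66905514]
[[326.4574623  127.92295199]
 [326.53836006 125.1997021 ]]
57 206
```

View pics/w4c.png

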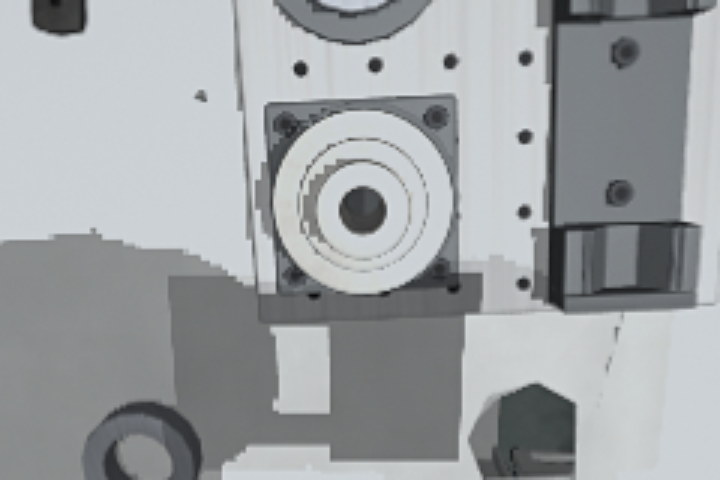

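The bush sits concentric in the cup: hole at (327,127), flange centred on the foot. A numeric and scene check of its height follows.

Run:
```python
from h import *
o=json.load(open('w4.json'))
w=lambda x,y:(x/3+206-.3,y/3+57-.3)
print(ray('wrist',[w(363,210)],.096,o),ray('wrist',[w(364,202)],.065,o))
for z in (.061,.065,.069):
    a=np.linspace(0,6.28,200);q=proj('wrist',np.c_[.503+.0265*np.cos(a),-.1335+.0265*np.sin(a),0*a+z],o);print(z,np.ptp(q,0)*3)
o2,im=snap('scene','s4.png')
cv2.imwrite('pics/s4c.png',cv2.resize(cv2.imread('pics/s4.png')[165:300,255:445],None,fx=4,fy=4,interpolation=cv2.INTER_CUBIC))
c=[.503,-.1335]
for z in (.0625,.0665): # top of bush hole centre if point z = z-.. 
    q=proj('scene',[[*c,z+.035-.0015],[*c,z-.018]]);print(z,((q+.3-[255,165])*4).round(1).tolist())
```

```text
[[ 0.50280198 -0.13471741  0.096     ]] [[ 0.50254746 -0.13499413  0.065     ]]
0.061 [176.35134459 180.95336254]
0.065 [178.9562998  183.57873533]
0.069 [181.63934508 186.28142105]
0.0625 [[261.3, 117.9], [260.1, 219.6]]
0.0665 [[261.4, 109.7], [260.2, 211.9]]
```

View pics/s4c.png

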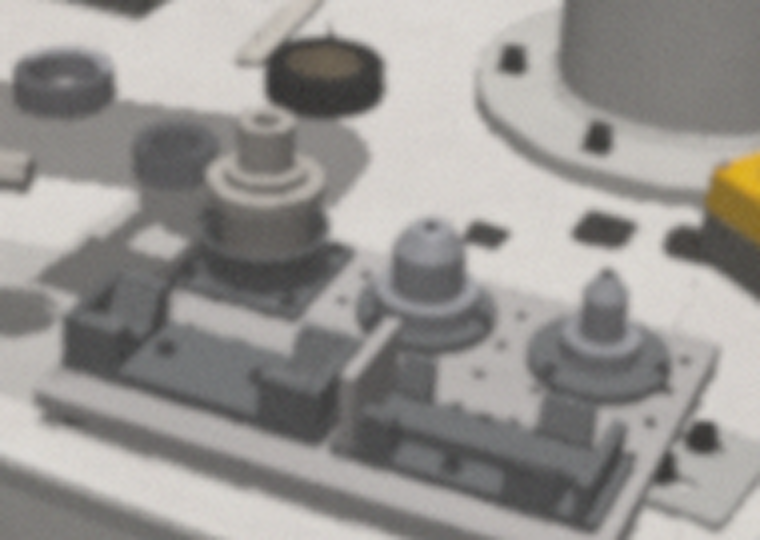

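Run:
```python
from h import *
s=lambda x,y:(x/2.9+175-.3,y/2.9+165-.3)
p=s(274,93); w=lambda x,y:(x/3.6+215-.35,y/3.6+95-.35)
print(p,proj('scene',[[.489,-.034,.07],[.489,-.034,.066]]))
print(tri([('scene',p,None),('wrist',w(556,155),json.load(open('w2.json')))]))
w4=lambda x,y:(x/3+206-.3,y/3+57-.3)
print(tri([('scene',(266/4+255-.3,121/4+165-.3),None),('wrist',w4(363,210),json.load(open('w4.json')))]))
```

```text
(269.18275862068964, 196.76896551724138) [[268.98379436 196.77105731]
 [269.06369741 198.69160442]]
(array([ 0.4895, -0.0338,  0.0698]), [np.float64(0.2), np.float64(0.2)])
(array([ 0.5031, -0.1352,  0.0949]), [np.float64(0.6), np.float64(0.6)])
```

Triangulation is accurate (initial bush top 69.8 of 70 mm); the bush is upright on a floor at about 25 mm. Next, the small ring.

>>> apply_moves([
  {"travel": [-12, -28, 30], "roll": 0, "jaw": 76},
  {"travel": [-12, -29, 30], "roll": 0, "jaw": 76},
  {"travel": [-11.7, -29, 30], "roll": 0, "jaw": 76},
  {"travel": [0, 0, 30], "roll": 0, "jaw": 76},
  {"travel": [0, 0, 28], "roll": 0, "jaw": 76},
  {"travel": [0, 0, 16], "roll": 0, "jaw": 76},
  {"travel": [0, 0, 4], "roll": 0, "jaw": 76},
  {"travel": [0, 0, 0], "roll": 0, "jaw": 76},
  {"travel": [0, 0, 0], "roll": 0, "jaw": 76},
])

```text
clock: 9.35
tool_pos: [0.5872, -0.0381, 0.0241]
orientation: [179.9, -0.0, -90.1]
force: [-0.3, -0.1, 0.6]
opening: 0.0758
gripper_force: 0.0
```

>>> apply_moves([
  {"travel": [0, 0, 0], "roll": 0, "jaw": 35},
  {"travel": [0, 0, 0], "roll": 0, "jaw": 35},
  {"travel": [0, 0, 0], "roll": 0, "jaw": 35},
  {"travel": [0, 0, 0], "roll": 0, "jaw": 35},
  {"travel": [0, 0, 0], "roll": 0, "jaw": 35},
  {"travel": [0, 0, 0], "roll": 0, "jaw": 35},
  {"travel": [0, 0, 0], "roll": 0, "jaw": 35},
])

```text
clock: 10.05
tool_pos: [0.5875, -0.0374, 0.0247]
orientation: [-180.0, -0.0, -90.1]
force: [-1.2, -1.5, 0.9]
opening: 0.0433
gripper_force: 30.0
```

>>> apply_moves([
  {"travel": [0, 0, -35], "roll": 0, "jaw": 35},
  {"travel": [0, 0, -40], "roll": 0, "jaw": 35},
  {"travel": [0, 0, -40], "roll": 0, "jaw": 35},
  {"travel": [40, 3.8, 0], "roll": 0, "jaw": 35},
  {"travel": [45, 3.8, 0], "roll": 0, "jaw": 35},
  {"travel": [45, 3.8, 0], "roll": 0, "jaw": 35},
  {"travel": [45, 3.8, 0], "roll": 0, "jaw": 35},
  {"travel": [45, 3.8, 0], "roll": 0, "jaw": 35},
  {"travel": [39.6, 3.7, 0], "roll": 0, "jaw": 35},
])

```text
clock: 10.95
tool_pos: [0.5637, -0.299, 0.1393]
orientation: [180.0, 0.0, -90.1]
force: [0.7, 0.0, -0.5]
opening: 0.0435
gripper_force: 30.0
```

>>> apply_moves([
  {"travel": [0, 0, 0], "roll": 0, "jaw": 35},
  {"travel": [0, 0, 15], "roll": 0, "jaw": 35},
  {"travel": [0, 0, 15], "roll": 0, "jaw": 35},
  {"travel": [0, 0, 0], "roll": 0, "jaw": 35},
  {"travel": [0, 0, 0], "roll": 0, "jaw": 35},
  {"travel": [0, 0, 0], "roll": 0, "jaw": 35},
])

```text
clock: 11.55
tool_pos: [0.565, -0.2969, 0.1104]
orientation: [-179.9, -0.0, -90.0]
force: [0.1, -0.6, -0.5]
opening: 0.0432
gripper_force: 30.0
```

Run:
```python
from h import *
o,im=snap('wrist','w5.png');print(o['tool_pos'],o['orientation'],o['force'])
cv2.imwrite('pics/w5c.png',cv2.resize(cv2.imread('pics/w5.png')[130:350,200:440],None,fx=2.7,fy=2.7))
print(proj('wrist',[[.5102,-.294,.064],[o['tool_pos'][0],o['tool_pos'][1]+.003,o['tool_pos'][2]-.0067]],o))
```

```text
[ 0.56503859 -0.29688893  0.11038652] [-1.79945167e+02 -2.22641778e-02 -9.00247517e+01] [ 0.13581923 -0.62261519 -0.51409118]
[[406.52782437 233.32912764]
 [326.34565314 263.27007589]]
```

View pics/w5c.png

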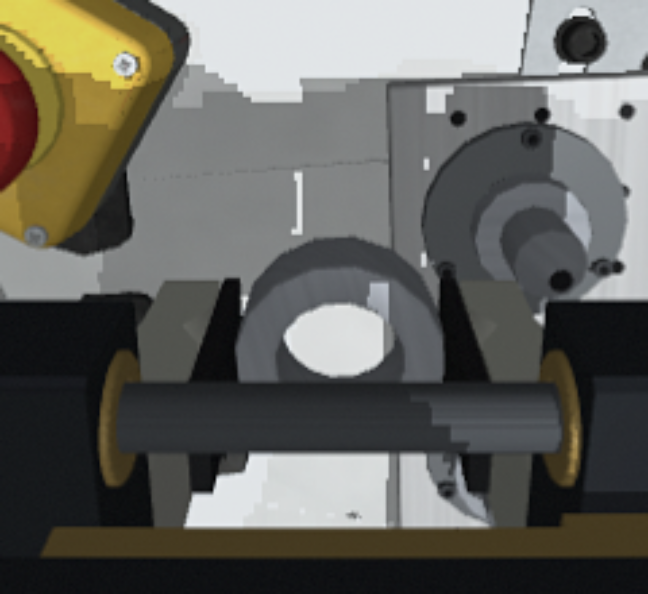

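I slipped on the x shift (x is 55 mm too far): the ring hangs beside the mandrel, whose tip is at (408,234). Correcting sideways and rechecking.

>>> apply_moves([
  {"travel": [0, 25, 0], "roll": 0, "jaw": 35},
  {"travel": [0, 29.8, 0], "roll": 0, "jaw": 35},
  {"travel": [0, 0, 0], "roll": 0, "jaw": 35},
  {"travel": [0, 0, 0], "roll": 0, "jaw": 35},
  {"travel": [0, 0, 0], "roll": 0, "jaw": 35},
  {"travel": [0, 0, 0], "roll": 0, "jaw": 35},
])

```text
clock: 12.2
tool_pos: [0.5106, -0.297, 0.1098]
orientation: [-180.0, -0.0, -90.0]
force: [1.1, 0.9, -1.3]
opening: 0.043
gripper_force: 30.0
```

Run:
```python
from h import *
o,im=snap('wrist','w6.png');print(o['tool_pos'],o['orientation'],o['force'])
cv2.imwrite('pics/w6c.png',cv2.resize(cv2.imread('pics/w6.png')[190:310,240:410],None,fx=4,fy=4,interpolation=cv2.INTER_CUBIC))
f=lambda q:((q+.4-[240,190])*4).round()
t=o['tool_pos'];print(f(proj('wrist',[[.5102,-.294,.066],[t[0],t[1]+.003,t[2]-.0067],[t[0],t[1]+.003,t[2]-.0247]],o)))
```

```text
[ 0.51055026 -0.29697672  0.10981397] [-1.79957507e+02 -1.43158278e-02 -9.00361442e+01] [ 1.07883254  0.90801664 -1.30196196]
[[349. 182.]
 [347. 295.]
 [347. 234.]]
```

View pics/w6c.png

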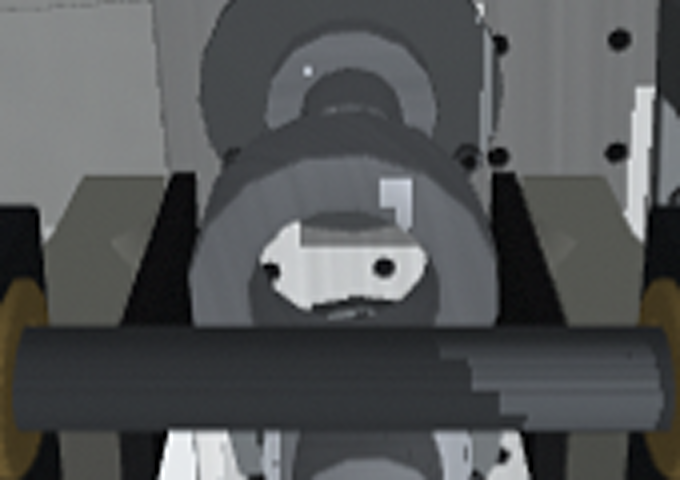

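Ring x centre 343 and shoulder 351 in the crop, as predicted within 1 mm. Lowering.

>>> apply_moves([
  {"travel": [0, 0.5, 12], "roll": 0, "jaw": 35},
  {"travel": [0, 0, 8], "roll": 0, "jaw": 35},
  {"travel": [0, 0, 8], "roll": 0, "jaw": 35},
  {"travel": [0, 0, 8], "roll": 0, "jaw": 35},
  {"travel": [0, 0, 4], "roll": 0, "jaw": 35},
  {"travel": [0, 0, 0], "roll": 0, "jaw": 35},
  {"travel": [0, 0, 0], "roll": 0, "jaw": 35},
])

```text
clock: 12.95
tool_pos: [0.5093, -0.297, 0.0696]
orientation: [180.0, -0.0, -90.1]
force: [0.5, -0.5, -0.3]
opening: 0.0437
gripper_force: 30.0
```

>>> apply_moves([
  {"travel": [0, 0, 3], "roll": 0, "jaw": 35},
  {"travel": [0, 0, 2], "roll": 0, "jaw": 35},
  {"travel": [0, 0, 1], "roll": 0, "jaw": 35},
  {"travel": [0, 0, 1], "roll": 0, "jaw": 35},
  {"travel": [0, 0, 0], "roll": 0, "jaw": 35},
  {"travel": [0, 0, 0], "roll": 0, "jaw": 35},
])

```text
clock: 13.55
tool_pos: [0.5092, -0.297, 0.0626]
orientation: [-180.0, -0.0, -90.1]
force: [0.2, -0.5, -0.5]
opening: 0.0432
gripper_force: 30.0
```

>>> apply_moves([
  {"travel": [0, 0, 1], "roll": 0, "jaw": 35},
  {"travel": [0, 0, 1], "roll": 0, "jaw": 35},
  {"travel": [0, 0, 1], "roll": 0, "jaw": 35},
  {"travel": [0, 0, 0], "roll": 0, "jaw": 35},
  {"travel": [0, 0, 0], "roll": 0, "jaw": 35},
])

```text
clock: 14.05
tool_pos: [0.5091, -0.297, 0.0595]
orientation: [180.0, 0.0, -90.1]
force: [-0.1, 0.5, -0.8]
opening: 0.0434
gripper_force: 30.0
```

>>> apply_moves([
  {"travel": [0, 0, 1], "roll": 0, "jaw": 35},
  {"travel": [0, 0, 1], "roll": 0, "jaw": 35},
  {"travel": [0, 0, 0], "roll": 0, "jaw": 35},
  {"travel": [0, 0, 0], "roll": 0, "jaw": 35},
])

```text
clock: 14.45
tool_pos: [0.5093, -0.297, 0.0586]
orientation: [-180.0, -0.0, -90.0]
force: [-3.0, 1.4, 8.9]
opening: 0.0437
gripper_force: 30.0
```

>>> apply_moves([
  {"travel": [0, 0, 1], "roll": 0, "jaw": 35},
  {"travel": [0, 0, 0.5], "roll": 0, "jaw": 35},
  {"travel": [0, 0, 0], "roll": 0, "jaw": 35},
  {"travel": [0, 0, 0], "roll": 0, "jaw": 35},
])

```text
clock: 14.85
tool_pos: [0.5093, -0.2971, 0.0584]
orientation: [-179.9, -0.0, -90.0]
force: [-6.2, 5.2, 20.7]
opening: 0.0428
gripper_force: 30.0
```

>>> apply_moves([
  {"travel": [0, 0, -1.2], "roll": 0, "jaw": 45},
  {"travel": [0, 0, 0], "roll": 0, "jaw": 60},
  {"travel": [0, 0, 0], "roll": 0, "jaw": 68},
  {"travel": [0, 0, 0], "roll": 0, "jaw": 72},
  {"travel": [0, 0, -30], "roll": 0, "jaw": 72},
  {"travel": [0, 0, -45], "roll": 0, "jaw": 80},
  {"travel": [-40, 0, -25], "roll": 0, "jaw": 86},
  {"travel": [-45, 0, -20], "roll": 0, "jaw": 86},
  {"travel": [0, 0, 0], "roll": 0, "jaw": 86},
  {"travel": [0, 0, 0], "roll": 0, "jaw": 86},
])

```text
clock: 15.85
tool_pos: [0.5097, -0.211, 0.1779]
orientation: [-179.9, 0.0, -89.9]
force: [-0.2, -0.0, -1.1]
opening: 0.0859
gripper_force: 0.0
```

Run:
```python
from h import *
o,im=snap('wrist','w7.png');print(o['tool_pos'],o['orientation'],o['force'])
json.dump({k:np.array(v).tolist() for k,v in o.items()},open('w7.json','w'))
cv2.imwrite('pics/w7c.png',cv2.resize(cv2.imread('pics/w7.png')[50:250,230:430],None,fx=2.9,fy=2.9,interpolation=cv2.INTER_CUBIC))
```

```text
[ 0.50970726 -0.21101091  0.17786945] [-1.79914622e+02  8.23240363e-05 -8.99326928e+01] [-0.15996363 -0.02420197 -1.06678283]
```

View pics/w7c.png

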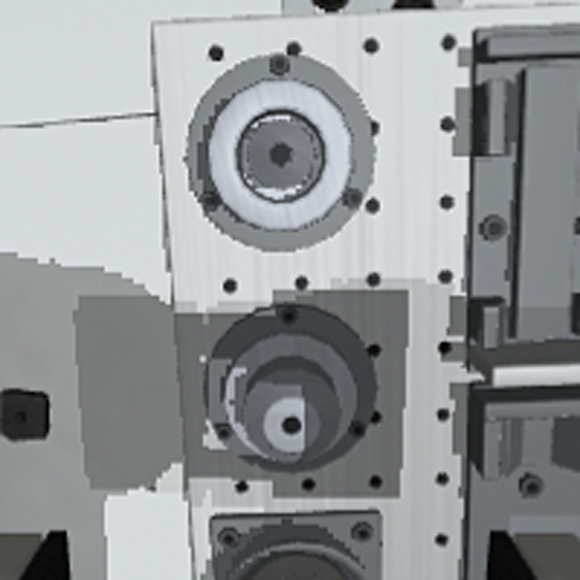

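Small ring is down concentric on the post (ring (281,155), tip (281,153)). The picture allowance is used up, so checks are numeric from here. Now the large ring.

>>> apply_moves([
  {"travel": [-38.8, -16.9, 0], "roll": 0, "jaw": 86},
  {"travel": [-38.8, -16.9, 0], "roll": 0, "jaw": 86},
  {"travel": [-38.8, -16.9, 0], "roll": 0, "jaw": 86},
  {"travel": [-38.8, -16.9, 0], "roll": 0, "jaw": 86},
  {"travel": [-38.8, -16.9, 0], "roll": 0, "jaw": 86},
  {"travel": [-38.8, -16.9, 0], "roll": 0, "jaw": 86},
  {"travel": [-38.8, -16.9, 20], "roll": 0, "jaw": 86},
  {"travel": [0, 0, 30], "roll": 0, "jaw": 86},
  {"travel": [0, 0, 30], "roll": 0, "jaw": 86},
  {"travel": [0, 0, 0], "roll": 0, "jaw": 86},
])

```text
clock: 16.9
tool_pos: [0.6248, 0.0577, 0.0914]
orientation: [179.4, -0.2, -90.2]
force: [-1.3, -1.1, 0.2]
opening: 0.086
gripper_force: 0.0
```

>>> apply_moves([
  {"travel": [0, 0, 0], "roll": 0, "jaw": 86},
  {"travel": [0, 0, 0], "roll": 0, "jaw": 86},
  {"travel": [0, 0, 0], "roll": 0, "jaw": 86},
])

```text
clock: 17.2
tool_pos: [0.6288, 0.0592, 0.099]
orientation: [-179.9, 0.0, -90.1]
force: [0.2, 0.1, 0.6]
opening: 0.086
gripper_force: 0.0
```

Run:
```python
from h import *
o=json.load(open('w7.json'))
p=lambda x,y:(x/2.9+230-.35,y/2.9+50-.35)
print(ray('wrist',[p(291,425),p(281,153)],.064,o), ray('wrist',[p(291,387)],.024,o))
o=ctrl.get_obs();print(o['tool_pos'],o['orientation'])
```

```text
[[ 0.5063527  -0.21387936  0.064     ]
 [ 0.50966757 -0.29407026  0.064     ]] [[ 0.50585104 -0.21566116  0.024     ]]
[0.62883748 0.05923035 0.0989692 ] [-1.79856158e+02  4.46357826e-02 -9.00911754e+01]
```

Now correct (-1.5 mm in tool x, +1 in tool y), descend 74 mm, and grasp.

>>> apply_moves([
  {"travel": [-1.5, 1, 30], "roll": 0, "jaw": 86},
  {"travel": [0, 0, 28], "roll": 0, "jaw": 86},
  {"travel": [0, 0, 12], "roll": 0, "jaw": 86},
  {"travel": [0, 0, 3.5], "roll": 0, "jaw": 86},
  {"travel": [0, 0, 0], "roll": 0, "jaw": 86},
  {"travel": [0, 0, 0], "roll": 0, "jaw": 86},
])

```text
clock: 17.8
tool_pos: [0.6278, 0.0613, 0.0252]
orientation: [-179.9, 0.0, -90.0]
force: [-0.0, -0.3, 1.0]
opening: 0.086
gripper_force: 0.0
```

>>> apply_moves([
  {"travel": [0, 0, 0], "roll": 0, "jaw": 45},
  {"travel": [0, 0, 0], "roll": 0, "jaw": 45},
  {"travel": [0, 0, 0], "roll": 0, "jaw": 45},
  {"travel": [0, 0, 0], "roll": 0, "jaw": 45},
  {"travel": [0, 0, 0], "roll": 0, "jaw": 45},
  {"travel": [0, 0, 0], "roll": 0, "jaw": 45},
  {"travel": [0, 0, 0], "roll": 0, "jaw": 45},
])

```text
clock: 18.5
tool_pos: [0.6271, 0.0611, 0.024]
orientation: [-180.0, 0.0, -90.1]
force: [-0.7, 0.3, 3.0]
opening: 0.0552
gripper_force: 30.0
```

>>> apply_moves([
  {"travel": [0, 0, -35], "roll": 0, "jaw": 45},
  {"travel": [0, 0, -43], "roll": 0, "jaw": 45},
  {"travel": [0, 0, -43], "roll": 0, "jaw": 45},
  {"travel": [39.3, 17.3, 0], "roll": 0, "jaw": 45},
  {"travel": [39.3, 17.3, 0], "roll": 0, "jaw": 45},
  {"travel": [39.3, 17.3, 0], "roll": 0, "jaw": 45},
  {"travel": [39.3, 17.3, 0], "roll": 0, "jaw": 45},
  {"travel": [39.3, 17.3, 0], "roll": 0, "jaw": 45},
  {"travel": [39.3, 17.3, 0], "roll": 0, "jaw": 45},
  {"travel": [39.3, 17.3, 0], "roll": 0, "jaw": 45},
])

```text
clock: 19.5
tool_pos: [0.5041, -0.2152, 0.1445]
orientation: [180.0, 0.0, -90.1]
force: [0.9, -0.8, -1.1]
opening: 0.0551
gripper_force: 30.0
```

>>> apply_moves([
  {"travel": [0, 0, 0], "roll": 0, "jaw": 45},
  {"travel": [0, 0, 0], "roll": 0, "jaw": 45},
  {"travel": [0, 0, 10], "roll": 0, "jaw": 45},
  {"travel": [0, 0, 15], "roll": 0, "jaw": 45},
  {"travel": [0, 0, 0], "roll": 0, "jaw": 45},
  {"travel": [0, 0, 0], "roll": 0, "jaw": 45},
  {"travel": [0, 0, 0], "roll": 0, "jaw": 45},
])

```text
clock: 20.2
tool_pos: [0.5061, -0.2134, 0.1201]
orientation: [-180.0, -0.0, -90.0]
force: [1.1, 0.9, -1.4]
opening: 0.0554
gripper_force: 30.0
```

>>> apply_moves([
  {"travel": [0.5, 0, 13], "roll": 0, "jaw": 45},
  {"travel": [0, 0, 13], "roll": 0, "jaw": 45},
  {"travel": [0, 0, 8], "roll": 0, "jaw": 45},
  {"travel": [0, 0, 8], "roll": 0, "jaw": 45},
  {"travel": [0, 0, 8], "roll": 0, "jaw": 45},
  {"travel": [0, 0, 6], "roll": 0, "jaw": 45},
  {"travel": [0, 0, 0], "roll": 0, "jaw": 45},
  {"travel": [0, 0, 0], "roll": 0, "jaw": 45},
])

```text
clock: 21.0
tool_pos: [0.5055, -0.2145, 0.0637]
orientation: [180.0, -0.0, -90.1]
force: [0.5, 0.3, -1.3]
opening: 0.0552
gripper_force: 30.0
```

>>> apply_moves([
  {"travel": [0, 0, 2], "roll": 0, "jaw": 45},
  {"travel": [0, 0, 2], "roll": 0, "jaw": 45},
  {"travel": [0, 0, 1], "roll": 0, "jaw": 45},
  {"travel": [0, 0, 0], "roll": 0, "jaw": 45},
  {"travel": [0, 0, 0], "roll": 0, "jaw": 45},
])

```text
clock: 21.5
tool_pos: [0.5055, -0.2145, 0.0588]
orientation: [-180.0, -0.0, -90.1]
force: [0.2, 0.0, -1.5]
opening: 0.0554
gripper_force: 30.0
```

>>> apply_moves([
  {"travel": [0, 0, 1], "roll": 0, "jaw": 45},
  {"travel": [0, 0, 1], "roll": 0, "jaw": 45},
  {"travel": [0, 0, 0], "roll": 0, "jaw": 45},
  {"travel": [0, 0, 0], "roll": 0, "jaw": 45},
])

```text
clock: 21.9
tool_pos: [0.5056, -0.2145, 0.0579]
orientation: [-180.0, -0.0, -90.0]
force: [-3.7, 2.5, 10.6]
opening: 0.0551
gripper_force: 30.0
```

>>> apply_moves([
  {"travel": [0, 0, -1.2], "roll": 0, "jaw": 57},
  {"travel": [0, 0, 0], "roll": 0, "jaw": 68},
  {"travel": [0, 0, 0], "roll": 0, "jaw": 76},
  {"travel": [0, 0, 0], "roll": 0, "jaw": 80},
  {"travel": [0, 0, -30], "roll": 0, "jaw": 80},
  {"travel": [0, 0, -50], "roll": 0, "jaw": 80},
  {"travel": [0, 0, -50], "roll": 0, "jaw": 80},
  {"travel": [-48, 4.5, 0], "roll": 0, "jaw": 80},
  {"travel": [-48, 4.5, 0], "roll": 0, "jaw": 80},
  {"travel": [-48, 4.5, 0], "roll": 0, "jaw": 80},
])

```text
clock: 22.9
tool_pos: [0.4917, -0.0693, 0.1884]
orientation: [-179.9, 0.0, -90.2]
force: [0.6, 0.8, 0.0]
opening: 0.0799
gripper_force: 0.0
```

>>> apply_moves([
  {"travel": [-48, 4.5, 0], "roll": 0, "jaw": 80},
  {"travel": [-48, 4.5, 0], "roll": 0, "jaw": 80},
  {"travel": [-48, 4.5, 0], "roll": 0, "jaw": 80},
  {"travel": [-48, 4.5, 0], "roll": 0, "jaw": 80},
  {"travel": [-48, 4.5, 0], "roll": 0, "jaw": 80},
  {"travel": [0, 0, 0], "roll": 0, "jaw": 80},
  {"travel": [0, 0, 0], "roll": 0, "jaw": 80},
  {"travel": [0, 0, 0], "roll": 0, "jaw": 80},
])

```text
clock: 23.7
tool_pos: [0.4696, 0.169, 0.1877]
orientation: [180.0, -0.0, -90.1]
force: [0.0, -0.7, 0.8]
opening: 0.0801
gripper_force: 0.0
```

Run:
```python
from h import *
o,im=snap('wrist','w8.png');print(o['tool_pos'],o['orientation'])
json.dump({k:np.array(v).tolist() for k,v in o.items()},open('w8.json','w'))
print(proj('wrist',[[.436,.029,.014],[.436,.079,.03],[.436,.109,.03],[.5366,.0205,.012],[.5124,.1095,.012]],o).round())
g=cv2.cvtColor(im,cv2.COLOR_RGB2GRAY)
# dark holes on finger heel top & standoff: dump coarse intensity around finger
q=proj('wrist',[[.436,.079,.03]],o)[0].astype(int)
x,y=q; print(x,y)
for r in range(y-64,y+40,4): print(r,' '.join('%3d'%v for v in g[r,x-36:x+40:3]))
```

```text
[0.46962216 0.16896855 0.18772177] [ 1.79967065e+02 -2.25322857e-02 -9.00691514e+01]
[[361.  41.]
 [361.  96.]
 [360. 128.]
 [256.  32.]
 [285. 127.]]
361 95
31 224 224 224 224 224 223 223 224 224 223 224 223 224 223 223 224 224 223 224 112 189 188 191 191 190 190
35 224 224 224 224 224 224 224 224 224 224 224 224 223 224 224 223 224 224 224 132 189 188 191 191 189 191
39 224 224 224 224 224 224 224 224 224 224 224 224 224 224 224 224 224 224 224 140 191 190 190 191 190 191
43 224 224 223 224 224 224 224 224 224 209 214 213 212 212 211 210 224 224 225 143 191 191 189 189 190 191
47 224 224 224 224 224 224 225 156 108 225 224 225 224 224 224 225 225 223 225 160 192 192 193 190 190 191
51 224 224 224 224 224 224 225 161 110 224 224 224 224 224 224 225 226 224 228 178 194 191 191 191 190 190
55 224 224 225 225 224 224 226 160 112 224 224 225 224 224 225 225 226 224 228 200 193 193 191 189 192 192
59 225 225 225 225 225 225 226 160 118 224 225 225 224 224 224 225 225 224 228 200 194 193 192 190 191 192
63 225 225 225 225 224 225 226 162 132 225 224 225 224 224 225 224 224 224 227 198 193
[... 1147 characters left out ...]
 225 225 226 227 225 225 225 225 225 225 225 225 225
111 225 225 225 226 226 155 162 163 139 225 226 227 228 226 225 225 225 225 225 226 225 226 225 225 226 225
115 226 225 226 226 226 156 164 164 180 225 229  12  26 120 226 225 226 226 226 225 226 226 226 225 225 225
119 226 226 226 226 226 157 163 164 202 226 229  69  36 204 225 223 226 226 226 225 225 226 225 225 225 225
123 226 226 226 226 226 158 165 125 229 226 226 226 227 225 225 225 226 225 226 226 226 225 225 225 226 225
127 226 225 225 226 226 171 175 176 229 226 226 226 226 227 226 221 226 226 226 226 226 226 225 225 225 226
131 226 226 225 226 226 226 226 226 226 226 227 227 227 227 226 226 226 226 225 226 226 225 226 226 226 225
```

Run:
```python
from h import *
o=json.load(open('w8.json')); im=cv2.imread('pics/w8.png'); g=cv2.cvtColor(im,cv2.COLOR_BGR2GRAY)
H=[]
for y0,y1 in ((92,107),(110,123)):
    w=np.clip(200-g[y0:y1,353:369].astype(float),0,None); ys,xs=np.mgrid[y0:y1,353:369]; H.append(((w*xs).sum()/w.sum(),(w*ys).sum()/w.sum()))
print(H); h=ray('wrist',H,.03,o); print('holes',h.round(4),np.degrees(np.arctan2(*(h[0]-h[1])[:2])))
print('nose corners',ray('wrist',[(352,43),(372,43)],.014,o).round(4),'heel front',ray('wrist',[(361,81.5)],.03,o).round(4),'heel back',ray('wrist',[(360,127)],.03,o).round(4))
sub=g[15:150,225:320]
for r in range(0,135,8): print(r+15,' '.join('%3d'%v for v in sub[r,::4]))
```

```text
[(np.float64(360.4338399189463), np.float64(99.12725430597771)), (np.float64(359.8633995960455), np.float64(116.3945997661316))]
holes [[0.4365 0.0823 0.03  ]
 [0.4365 0.0983 0.03  ]] -179.93057095179262
nose corners [[0.4445 0.0305 0.014 ]
 [0.4253 0.0305 0.014 ]] heel front [[0.4365 0.0664 0.03  ]] heel back [[0.4361 0.1083 0.03  ]]
15 222 223 223 223 223 223 222 223 223 223 223 223 223 223 223 223 223 222 223 223 223 223 223 223
23 223 223 223 223 223 223 223 224 223 223 223 223 223 223 224 223 223 223 224 223 223 224 223 223
31 223 223 223 223 224 223 224 224 195 133 201 224 224 224 224 224 224 223 223 224 224 224 224 224
39 224 223 224 223 224 228 112 220 211 200 154 216 224 224 223 223 224 224 224 224 224 224 224 224
47 224 224 224 224 224 223 229  97 218 219 158 144 225 224 224 225 224 225 224 225 224 224 224 224
55 224 224 224 224 224 224 224 178 200 211 210 152 214 225 224 224 224 225 224 224 224 225 224 224
63 225 224 224 224 224 224 225 225  96 210 209 183 162 225 224 225 224 225 224 225 225 225 224 225
71 225 225 225 225 225 225 224 225 230  81 203 201 144 132 225 225 225
[... 225 characters left out ...]
5
95 225 225 225 225 225 225 225 225 225 225 233 129 190 197 180 160 225 225 225 225 225 225 225 226
103 225 225 225 225 225 226 225 225 226 225 225 131 185 187 198 149 220 225 225 225 225 226 225 225
111 225 225 225 225 226 225 225 226 226 226 225 226  94 185 194 182 113 226 226 226 225 226 225 226
119 225 226 226 226 226 226 225 226 225 225 226 225 232 152 185 195 156 219 226 226 226 226 225 226
127 226 226 226 226 226 226 226 226 225 226 226 226 225 146 181 154 231 227 226 226 226 226 226 226
135 227 227 227 227 227 225 226 225 226 226 226 226 226 226 226 226 226 226 226 225 225 226 226 226
143 162 163 162 163 162 160 159 160 160 160 162 227 228 226 226 226 226 226 226 226 226 226 226 226
```

Run:
```python
from h import *
o=json.load(open('w8.json')); im=cv2.imread('pics/w8.png'); g=cv2.cvtColor(im,cv2.COLOR_BGR2GRAY)
m=np.zeros_like(g); m[20:138,235:315]=(g[20:138,235:315]<216)
m=cv2.morphologyEx(m,cv2.MORPH_CLOSE,np.ones((3,3),np.uint8))
c=max(cv2.findContours(m,0,1)[0],key=cv2.contourArea); print(cv2.contourArea(c))
P=ray('wrist',c[:,0],.009,o)[:,:2]*1000
r=cv2.minAreaRect(P.astype(np.float32)); print(r)
b=cv2.boxPoints(r); print(b.round(1).tolist())
```

```text
1847.0
((524.6475830078125, 63.23756408691406), (23.968231201171875, 97.14627075195312), 18.633604049682617)
[[497.79998779296875, 105.4000015258789], [528.7999877929688, 13.399999618530273], [551.5, 21.0], [520.5, 113.0999984741211]]
```

>>> apply_moves([
  {"travel": [35, -18.3, 0], "roll": 0, "jaw": 60},
  {"travel": [35, -18.3, 0], "roll": 0, "jaw": 60},
  {"travel": [34.5, -18.3, 0], "roll": 0, "jaw": 60},
  {"travel": [0, 0, 20], "roll": -8.5, "jaw": 60},
  {"travel": [0, 0, 35], "roll": -8.5, "jaw": 60},
  {"travel": [0, 0, 45], "roll": 0, "jaw": 60},
  {"travel": [0, 0, 20], "roll": 0, "jaw": 60},
  {"travel": [0, 0, 0], "roll": 0, "jaw": 60},
  {"travel": [0, 0, 0], "roll": 0, "jaw": 60},
  {"travel": [0, 0, 0], "roll": 0, "jaw": 60},
])

```text
clock: 24.75
tool_pos: [0.5258, 0.065, 0.0696]
orientation: [-179.9, 0.0, -73.1]
force: [0.1, -0.2, 0.3]
opening: 0.0601
gripper_force: 0.0
```

>>> apply_moves([
  {"travel": [0, 1, 25], "roll": 0, "jaw": 60},
  {"travel": [0, 0, 15], "roll": 0, "jaw": 60},
  {"travel": [0, 0, 4], "roll": 0, "jaw": 60},
  {"travel": [0, 0, 0], "roll": 0, "jaw": 60},
  {"travel": [0, 0, 0], "roll": 0, "jaw": 8},
  {"travel": [0, 0, 0], "roll": 0, "jaw": 8},
  {"travel": [0, 0, 0], "roll": 0, "jaw": 8},
  {"travel": [0, 0, 0], "roll": 0, "jaw": 8},
  {"travel": [0, 0, 0], "roll": 0, "jaw": 8},
  {"travel": [0, 0, 0], "roll": 0, "jaw": 8},
])

```text
clock: 25.75
tool_pos: [0.5237, 0.0648, 0.024]
orientation: [-180.0, 0.0, -73.1]
force: [-0.0, -0.4, 1.6]
opening: 0.0177
gripper_force: 7.2
```

>>> apply_moves([
  {"travel": [0, 0, 0], "roll": 0, "jaw": 8},
  {"travel": [0, 0, 0], "roll": 0, "jaw": 8},
  {"travel": [0, 0, 0], "roll": 0, "jaw": 8},
])

```text
clock: 26.05
tool_pos: [0.5237, 0.0647, 0.024]
orientation: [-180.0, -0.0, -73.1]
force: [-0.7, -1.1, 2.2]
opening: 0.0164
gripper_force: 30.0
```

Run:
```python
from h import *
o=json.load(open('w1.json'))
w=lambda x,y:(x/2.6+245-.3,y/2.6+45-.3); s=lambda x,y:(x/4+255-.3,y/4+165-.3)
print('hexhole',tri([('wrist',w(327,486),o),('scene',s(165,348),None)]),tri([('wrist',w(327,396),o),('scene',s(262,373),None)]))
print('finger hole',tri([('wrist',w(364,183),o),('scene',s(452,464),None)]))
print('cup foot screw',tri([('wrist',w(85,437),o),('scene',s(345,250),None)]))
print('tip small',tri([('wrist',w(103,126),o),('scene',s(607,275),None)]))
```

```text
hexhole (array([ 0.4169, -0.1363,  0.0272]), [np.float64(0.7), np.float64(0.7)]) (array([ 0.4193, -0.1814,  0.0292]), [np.float64(0.9), np.float64(0.9)])
finger hole (array([ 0.4073, -0.2733,  0.0257]), [np.float64(0.6), np.float64(0.6)])
cup foot screw (array([ 0.5303, -0.1608,  0.0235]), [np.float64(2.0), np.float64(2.0)])
tip small (array([ 0.5107, -0.2941,  0.0623]), [np.float64(0.3), np.float64(0.3)])
```

>>> apply_moves([
  {"travel": [0, 0, -30], "roll": 0, "jaw": 8},
  {"travel": [0, 0, -40], "roll": 0, "jaw": 8},
  {"travel": [0, 0, -40], "roll": 7.2, "jaw": 8},
  {"travel": [0, 0, 0], "roll": 7.2, "jaw": 8},
  {"travel": [0, 0, 0], "roll": 0, "jaw": 8},
  {"travel": [0, 0, 0], "roll": 0, "jaw": 8},
  {"travel": [0, 0, 0], "roll": 0, "jaw": 8},
])

```text
clock: 26.75
tool_pos: [0.5229, 0.0644, 0.1327]
orientation: [179.9, -0.1, -87.3]
force: [0.5, -0.1, -1.4]
opening: 0.0163
gripper_force: 30.0
```

>>> apply_moves([
  {"travel": [30, 16, 0], "roll": 0, "jaw": 8},
  {"travel": [38, 20, 0], "roll": 0, "jaw": 8},
  {"travel": [38, 20, 0], "roll": 0, "jaw": 8},
  {"travel": [38, 20, 0], "roll": 0, "jaw": 8},
  {"travel": [38, 20, 0], "roll": 0, "jaw": 8},
  {"travel": [35.7, 20, 0], "roll": 0, "jaw": 8},
  {"travel": [0, 0, 25], "roll": 0, "jaw": 8},
  {"travel": [0, 0, 0], "roll": 0, "jaw": 8},
  {"travel": [0, 0, 0], "roll": 0, "jaw": 8},
  {"travel": [0, 0, 0], "roll": 0, "jaw": 8},
])

```text
clock: 27.75
tool_pos: [0.4182, -0.1574, 0.1094]
orientation: [-180.0, -0.0, -87.3]
force: [-0.0, 0.5, -0.6]
opening: 0.0161
gripper_force: 30.0
```

Run:
```python
from h import *
o,im=snap('wrist','w9.png');print(o['tool_pos'],o['orientation'],o['force'])
json.dump({k:np.array(v).tolist() for k,v in o.items()},open('w9.json','w'))
t=o['tool_pos']; q=proj('wrist',[[t[0],t[1],t[2]-.016],[t[0]+.002,t[1]-.0465,t[2]-.016],[.4194,-.2125,.0465]],o);print(q)
g=cv2.cvtColor(im,cv2.COLOR_RGB2GRAY); x,y=q[1].astype(int)
for r in range(y-30,y+60,5): print(r,x-33,' '.join('%3d'%v for v in g[r,x-33:x+36:3]))
```

```text
[ 0.41819405 -0.15741689  0.1093578 ] [-1.79999257e+02 -1.33487686e-02 -8.73497485e+01] [-0.03889571  0.54964494 -0.64940321]
[[326.38189617 250.51506865]
 [326.79278942 171.83449863]
 [328.30761187 144.7154884 ]]
141 293 150 132 155 156 157 157 158 158 158 159 159 159 160 161 161 163 163 162 163 164 165 164 140
146 293 143 113 125 124 126 126 130 130 132 132 134 135 136 137 134 137 139 139 139 141 139 140 156
151 293 142 125 153 161 120 118 103 104 104 134 160 160 160 160  80  88  87  88 138 113 161 163 164
156 293 143 128 153 161 120 137  67  68  67 121 137 155 156 157  79  88  87  89 145  96 159 162 180
161 293 142 123  97  99  84  83  69  68  67  67 138 138 138 139  73  78  77  87 147 102 159 162 153
166 293 143 109  96  97  83  89  68  69  68  70  77  77  75  77  57  74  78  78 128  76 140 141 165
171 293 121  94  94  98  80  89  66  63  75  84  84  83  83  83  79  64  59  59  73  60 138 140 118
176 293 121  92  75  74  75  75 133 153 109 115 115 111 115 113 107 149 170  57  71  75 131 134 123
181 293 124 123  71  76  77  76 130 134 173 239 238 238 239 239 228 165 166  70  77  7
[... 213 characters left out ...]

196 293 120 123  98  77  76  75 112 115 155 129 130 127 128 128 114 101 102  73 140 138 137 210 205
201 293 121 121  95  76  77  77  92 109 154 130 128 127 126 130 115 102  99  76 140 138 136 210 206
206 293 120 121 123  75  76  76  89  93 108 131 128 124 128 128 106 102  96  74 137 135 137 206 204
211 293 107 121 123  75  76  76  87  89 109 130 129 130 129 128 106  98  99  75 136 135 135 205 204
216 293 120 120 122  75  75  75  89  89 103 124 123 125 123 125 104  98  98  75 134 134 133 205 112
221 293 120 120 122  76  74  76  86  88 104 123 121 123 124 123  97  99  96  78 133 134 133 204 112
226 293 120 120 121  75  75  75  86  87 106 124 123 126 126 125  97 100  94  76 133 133 129 188 115
```

The pixel rows show the bar's top face level (columns 319–335, symmetric slopes) and centred over the groove floor (323–332). Lowering.

>>> apply_moves([
  {"travel": [1, 0.3, 20], "roll": 0, "jaw": 8},
  {"travel": [0, 0, 18], "roll": 0, "jaw": 8},
  {"travel": [0, 0, 6], "roll": 0, "jaw": 8},
  {"travel": [0, 0, 2], "roll": 0, "jaw": 8},
  {"travel": [0, 0, 2], "roll": 0, "jaw": 8},
  {"travel": [0, 0, 1], "roll": 0, "jaw": 8},
  {"travel": [0, 0, 0], "roll": 0, "jaw": 8},
  {"travel": [0, 0, 0], "roll": 0, "jaw": 8},
])

```text
clock: 28.6
tool_pos: [0.4175, -0.1589, 0.0604]
orientation: [-180.0, 0.0, -87.5]
force: [-0.3, 0.4, -1.2]
opening: 0.0165
gripper_force: 30.0
```

>>> apply_moves([
  {"travel": [0, 0, 1], "roll": 0, "jaw": 8},
  {"travel": [0, 0, 1], "roll": 0, "jaw": 8},
  {"travel": [0, 0, 1], "roll": 0, "jaw": 8},
  {"travel": [0, 0, 0], "roll": 0, "jaw": 8},
  {"travel": [0, 0, 0], "roll": 0, "jaw": 8},
])

```text
clock: 29.1
tool_pos: [0.4171, -0.1589, 0.0569]
orientation: [180.0, -0.0, -87.5]
force: [-0.4, -0.4, -1.5]
opening: 0.0167
gripper_force: 30.0
```

>>> apply_moves([
  {"travel": [0, 0, 1], "roll": 0, "jaw": 8},
  {"travel": [0, 0, 0.5], "roll": 0, "jaw": 8},
  {"travel": [0, 0, 0], "roll": 0, "jaw": 8},
  {"travel": [0, 0, 0], "roll": 0, "jaw": 8},
])

```text
clock: 29.5
tool_pos: [0.4174, -0.1589, 0.056]
orientation: [-180.0, -0.0, -87.4]
force: [-2.6, 1.2, 6.4]
opening: 0.0165
gripper_force: 30.0
```

>>> apply_moves([
  {"travel": [0, 0, 1], "roll": 0, "jaw": 8},
  {"travel": [0, 0, 0], "roll": 0, "jaw": 8},
  {"travel": [0, 0, 0], "roll": 0, "jaw": 22},
  {"travel": [0, 0, 0], "roll": 0, "jaw": 30},
  {"travel": [0, 0, 0], "roll": 0, "jaw": 36},
  {"travel": [0, 0, -20], "roll": 0, "jaw": 36},
  {"travel": [0, 0, -40], "roll": 0, "jaw": 50},
  {"travel": [0, 0, -50], "roll": 0, "jaw": 60},
  {"travel": [0, 0, 0], "roll": 0, "jaw": 60},
  {"travel": [0, 0, 0], "roll": 0, "jaw": 60},
])

```text
clock: 30.5
tool_pos: [0.4179, -0.1588, 0.1656]
orientation: [-179.8, 0.0, -87.5]
force: [-1.2, 0.2, -0.4]
opening: 0.0582
gripper_force: 0.0
```

>>> apply_moves([
  {"travel": [-45, 0, -10], "roll": 2.5, "jaw": 60},
  {"travel": [-45, 0, -20], "roll": 0, "jaw": 60},
  {"travel": [0, 0, 0], "roll": 0, "jaw": 60},
  {"travel": [0, 0, 0], "roll": 0, "jaw": 60},
  {"travel": [0, 0, 0], "roll": 0, "jaw": 60},
])

```text
clock: 31.0
tool_pos: [0.4144, -0.0694, 0.1932]
orientation: [179.9, -0.0, -90.0]
force: [0.2, 0.5, -0.0]
opening: 0.0596
gripper_force: 0.0
```

Run:
```python
from h import *
o,im=snap('wrist','w10.png');print(o['tool_pos'],o['orientation'])
json.dump({k:np.array(v).tolist() for k,v in o.items()},open('w10.json','w'))
c=np.array([.4172,-.1587]);u=np.array([-.0436,.999])
e=[[*(c+s*.0465*u),.048] for s in(-1,1)]; q=proj('wrist',e,o);print('pred top ends',q)
g=cv2.cvtColor(im,cv2.COLOR_RGB2GRAY); x=int(q[:,0].mean())
for r in range(int(q[:,1].min())-16,int(q[:,1].max())+16,5): print(r,x-30,' '.join('%3d'%v for v in g[r,x-30:x+33:2]))
```

```text
[ 0.41438021 -0.06935703  0.19323617] [ 1.79860512e+02 -2.49088976e-02 -8.99653991e+01]
pred top ends [[320.29209327  39.54301527]
 [324.89701952 146.80638154]]
23 292 145 117  94  91  90 150 128 128 127 125 148 147 149 147 148 149 149  97  98  96 153 150 149 148 149 151 173 231 229 229 227 228
28 292 229 134 143 145 147 145 147 141 140 142 142 142 142 142 141 141 142 143 142 142 143 142 142 145 144 143 145 230 229 228 228 228
33 292 232 160 142 142 141 138 134 128 125 115 111 106 104 100  95  88  82  72  59  48  43  56  74  72 117 152 170 231 229 229 228 228
38 292 143 148 139 143 154 109 148  97  97  97  98 121 150 152 153 153 157  76  81  80  82  83 122  94 145 148 151 233 229 229 228 228
43 292 236 148 142 144 150  88 129  97  98 101 125 119 233 230 230 230 232 151 155 160  80  83 124  86 148 149 148 235 229 230 229 229
48 292 239 149 140 145 150  68 108  98  98 111 123 117 234 230 228 229 231 149 157 162  80  59 126  99 151 151 152 235 230 230 229 228
53 292 236 146 137 145 149  96 109  97  96 102 120 117 235 230 230 230 231 176 160 162  78  79 134  95 153 152 159 235 230 230 22
[... 2152 characters left out ...]
 163 235 231 231 231
138 292 231 231 231 236 147 142 148 154 109 144  99  90 111 162 186 193 198 203 201 165 118  81  83 109 121 152 153 158 237 231 231 231
143 292 231 231 231 236 144 139 147 152  79 141  99  97 106 161 189 189 194 203 206 168 115  81  83  89 121 159 153 160 237 232 232 229
148 292 231 235 227 233 140 119 148 152  65 110  99  99  98  98 153 152 151 151 153 100  81  81  81  64 122 158 152 132 216 211 212 209
153 292 211 221 133 227 106  89 151 152 134 114  63  59  50  39  44  42  44  44  47  48  47  41  47  52  59  57  54  53 122 119 118 118
158 292 117 119 121 120 115 120 117 116 118 117  69  71  72  71  72  72  73  71  72  71  70  71  69  70  69  68  72  71 112 113 109 115
```

The standoff is down: its ends lie at rows 41 and 146 (predicted 40 and 147), centred in the groove. Now the finger.

>>> apply_moves([
  {"travel": [-37.1, -5.5, 0], "roll": 0, "jaw": 60},
  {"travel": [-37.1, -5.5, 0], "roll": 0, "jaw": 60},
  {"travel": [-37.1, -5.5, 0], "roll": 0, "jaw": 60},
  {"travel": [-37.1, -5.4, 0], "roll": 0, "jaw": 60},
  {"travel": [0, 0, 40], "roll": 0, "jaw": 60},
  {"travel": [0, 0, 40], "roll": 0, "jaw": 60},
  {"travel": [0, 0, 30], "roll": 0, "jaw": 60},
  {"travel": [0, 0, 0], "roll": 0, "jaw": 60},
  {"travel": [0, 0, 0], "roll": 0, "jaw": 60},
  {"travel": [0, 0, 0], "roll": 0, "jaw": 60},
])

```text
clock: 32.05
tool_pos: [0.438, 0.0794, 0.0857]
orientation: [-179.9, 0.0, -90.0]
force: [0.5, 0.5, -0.9]
opening: 0.06
gripper_force: 0.0
```

>>> apply_moves([
  {"travel": [0, 1.5, 30], "roll": 0, "jaw": 60},
  {"travel": [0, 0, 22], "roll": 0, "jaw": 60},
  {"travel": [0, 0, 5], "roll": 0, "jaw": 60},
  {"travel": [0, 0, 0], "roll": 0, "jaw": 60},
  {"travel": [0, 0, 0], "roll": 0, "jaw": 12},
  {"travel": [0, 0, 0], "roll": 0, "jaw": 12},
  {"travel": [0, 0, 0], "roll": 0, "jaw": 12},
  {"travel": [0, 0, 0], "roll": 0, "jaw": 12},
  {"travel": [0, 0, 0], "roll": 0, "jaw": 12},
  {"travel": [0, 0, 0], "roll": 0, "jaw": 12},
])

```text
clock: 33.05
tool_pos: [0.433, 0.0783, 0.0277]
orientation: [179.8, -0.1, -90.0]
force: [-12.3, 1.0, 15.4]
opening: 0.0222
gripper_force: 32.2
```

>>> apply_moves([
  {"travel": [0, 0, 0], "roll": 0, "jaw": 12},
  {"travel": [0, 0, 0], "roll": 0, "jaw": 12},
])

```text
clock: 33.25
tool_pos: [0.4329, 0.0783, 0.0277]
orientation: [179.8, -0.1, -90.0]
force: [-12.4, 3.5, 16.4]
opening: 0.0219
gripper_force: 32.4
```

>>> apply_moves([
  {"travel": [0, 0, -10], "roll": 0, "jaw": 12},
  {"travel": [0, 0, -20], "roll": 0, "jaw": 12},
  {"travel": [0, 0, -40], "roll": 0, "jaw": 12},
  {"travel": [0, 0, -40], "roll": 0, "jaw": 12},
  {"travel": [0, 0, 0], "roll": 0, "jaw": 12},
  {"travel": [0, 0, 0], "roll": 0, "jaw": 12},
  {"travel": [0, 0, 0], "roll": 0, "jaw": 12},
])

```text
clock: 33.95
tool_pos: [0.4349, 0.0791, 0.137]
orientation: [180.0, -0.0, -90.0]
force: [-0.7, -0.2, -1.6]
opening: 0.0216
gripper_force: 30.0
```

Run:
```python
from h import *
o,im=snap('wrist','w11.png');print(o['tool_pos'],o['orientation'],o['force'],o['opening'])
json.dump({k:np.array(v).tolist() for k,v in o.items()},open('w11.json','w'))
t=o['tool_pos']; P=[[t[0]+a,t[1]-.05,t[2]-.0277+.014] for a in(-.011,.011)]+[[t[0]+a,t[1]-.016,t[2]+.0023] for a in(-.011,.011)]
q=proj('wrist',P,o);print('nose top corners, heel front corners',q)
g=cv2.cvtColor(im,cv2.COLOR_RGB2GRAY); x=int(q[:,0].mean())
for r in range(int(q[:,1].min())-20,int(q[:,1].max())+20,4): print(r,x-42,' '.join('%3d'%v for v in g[r,x-42:x+42:3]))
```

```text
[0.43492188 0.07914264 0.13699946] [ 1.79955261e+02 -1.17362409e-02 -8.99797644e+01] [-0.7168735  -0.24494621 -1.63072536] 0.02161690096544344
nose top corners, heel front corners [[347.54415317 166.2469911 ]
 [305.36534287 166.21396133]
 [348.27025506 239.01555285]
 [304.61090745 238.98682579]]
146 284 222 160 160 161 160 161 162 160 160 158 221 221 221 220 220 220 220 220 220 220 220 221 185 187 187 188 186 185
150 284 222 159 159 160 160 161 162 161 161 159 221 221 220 220 221 221 219 220 220 220 221 221 189 188 188 186 186 187
154 284 224 159 160 161 160 161 161 160 159 159 213 212 214 207 209 209 221 219 220 220 220 222 190 189 191 187 184 187
158 284 160 160 160 160 126 126 126 125 126 125 125 125 127 126 129 126 223 221 219 220 220 224 191 188 187 188 184 184
162 284 158 159 159 126 126 126 127 126 128 127 126 127 128 127 128 126 125 125 125 125 126 124 189 185 187 185 186 186
166 284 126 126 125 126 127 127 128 128  81  80  80  79  80  81  81  81  80  80  80  80  83 126 186 186 187 187 188 187
170 284 127 127 125 127 125 126 127 102 174 174 172 174 171 178 173 174 174 174 176
[... 1976 characters left out ...]
  79  78  76  12  61  91  92  93  92  94  91  91  89  90  93  92  88  90   6  12  80  78  77  78  77
242 284  78  76  76  78  79  35  13  83  92  90  90  93  90  92  89  91  89  89  91  90  90  25   7  78  78  77  77  78
246 284  78  78  78  78  75   8  11 108 117 119 120 120 122 122 121 119 119 120 120 122 120  44  10  54  76  78  78  79
250 284  79  77  90  84  79  12  12 105 124 123 122 124 123 124 123 123 122 123 123 125 124  47  12  18  78  83  85  78
254 284  79  79  77  85  83  14  12 103 120 120 123 123 123 124 123 124 123 125 123 118 123  24  12   9  82  80  78  77
258 284  79  77  78  76  21  12  11  99 121 122 124 123 124 122 123 126 126 125 124 126 127  17  12  12  82  77  78  77
```

Run:
```python
from h import *
o=json.load(open('w11.json')); t=np.array(o['tool_pos'])
for px,z,off in [((327,244),.0023,.016),((327,171),-.0137,.05)]: print((ray('wrist',[px],t[2]+z,o)[0]+[0,off,0]-t).round(4))
g=cv2.cvtColor(cv2.imread('pics/w11.png'),cv2.COLOR_BGR2GRAY); print(g[160:180,330],g[238:250,330])
```

```text
[-0.0003  0.0028  0.0023]
[-0.0003  0.0025 -0.0137]
[131 125 126 128 121  88  82  81  95 142 181 203 221 221 221 221 221 221
 221 221] [ 88  87  89  88  90  96 103 112 120 126 124 123]
```

>>> apply_moves([
  {"travel": [0, 0, 0], "roll": -2.5, "jaw": 12},
  {"travel": [30, 3, 0], "roll": 0, "jaw": 12},
  {"travel": [46, 3.5, 0], "roll": 0, "jaw": 12},
  {"travel": [46, 3.5, 0], "roll": 0, "jaw": 12},
  {"travel": [46, 3.5, 0], "roll": 0, "jaw": 12},
  {"travel": [46, 3.5, 0], "roll": 0, "jaw": 12},
  {"travel": [46, 3.5, 0], "roll": 0, "jaw": 12},
  {"travel": [46, 3.5, 0], "roll": 0, "jaw": 12},
  {"travel": [46.7, 4, 0], "roll": 0, "jaw": 12},
  {"travel": [0, 0, 0], "roll": 0, "jaw": 12},
])

```text
clock: 35.0
tool_pos: [0.4217, -0.2785, 0.1357]
orientation: [179.8, 0.0, -87.8]
force: [-0.7, 0.8, -1.9]
opening: 0.0221
gripper_force: 30.0
```

>>> apply_moves([
  {"travel": [0, 0, 0], "roll": 0, "jaw": 12},
  {"travel": [0, 0, 20], "roll": 0, "jaw": 12},
  {"travel": [0, 0, 20], "roll": 0, "jaw": 12},
  {"travel": [0, 0, 0], "roll": 0, "jaw": 12},
  {"travel": [0, 0, 0], "roll": 0, "jaw": 12},
])

```text
clock: 35.5
tool_pos: [0.4231, -0.2732, 0.0973]
orientation: [179.9, 0.0, -87.4]
force: [0.5, -0.1, -1.3]
opening: 0.0218
gripper_force: 30.0
```

Run:
```python
from h import *
o,im=snap('wrist','w12.png');print(o['tool_pos'],o['orientation'],o['force'],o['opening'])
json.dump({k:np.array(v).tolist() for k,v in o.items()},open('w12.json','w'))
t=o['tool_pos']; q=proj('wrist',[[.4222,-.272,.042],[.4245,-.328,.032],[t[0],t[1]-.0475,t[2]-.0137]],o); print(q)
g=cv2.cvtColor(im,cv2.COLOR_RGB2GRAY)
for r in range(100,215,5): print(r,270,' '.join('%3d'%v for v in g[r,270:390:4]))
```

```text
[ 0.42311826 -0.27322131  0.09731798] [ 1.79906830e+02  1.12277638e-02 -8.73543426e+01] [ 0.52997857 -0.0884548  -1.33868776] 0.02178553654330531
[[327.32729594 226.00027357]
 [327.83567556 144.6652984 ]
 [330.66269424 171.07380187]]
100 270 198 197 201 195 195 198 200 236 229 229 205 228 229 229 228 228 229 228 229 228 228 228 228 228 229 228 228 228 228 229
105 270  82 229 230 194 197 199 196 239 229 228 229 229 229 229 228 229 228 228 228 228 229 229 228 228 229 228 228 228 228 228
110 270 233 228 231 196 199 196 196 233 228 229 228 229 229 229 229 229 228 228 229 229 228 229 228 228 229 229 228 228 229 228
115 270  41  45  14 198 200 198 200 231 228 229 228 228 229 229 228 229 229 229 228 229 228 229 229 229 229 228 228 229 228 229
120 270  23  48  21  21 197 198 205 229 229 229 229 229 229 229 229 228 228 229 229 229 229 229 229 229 229 229 229 228 228 229
125 270 171 173 168 168 169 163 162 161 162 162 156 162 164 167 161 164 165 166 166 160 156 159 157 159 160 153 158 149 229 229
130 270 228 229 229 228 229 228 229 228 229 229 229 229 229 229 229 229 228 229 228 229 229 228 22
[... 1377 characters left out ...]
 229 229 229 229  41  51  63  71 124 119 119 118 112 131 130
190 270 115 112 114 110 111 117  70  72  54 241 229 229 229 133 133 135 136 138 138  45  52  66  70 117 118 120 117 108 130 131
195 270 114 112 113 110 111 115  74  70  61 124 227 223 229 132 135 135 137 138 135  59  72  66  74 227 117 119 117 107 130 130
200 270 113 113 114 109 114 116 115  69  70 119 131 228 231 136 136 136 136 136 136  66  72 128 227 224 116 121 117 109 130 131
205 270 112 111 113 110  12  41 113  69  69 114 133 135 134 134 135 135 136 136 136  65  69 127 225 221 107 120 116 133 131 131
210 270 111 110 114 109 112 113 114  71  71 113 134 134 134 137 136 133 136 140 137  67  70 126 222 220 107 118 116 134 132 131
```

>>> apply_moves([
  {"travel": [1.2, 0.9, 12], "roll": 0, "jaw": 12},
  {"travel": [0, 0, 12], "roll": 0, "jaw": 12},
  {"travel": [0, 0, 6], "roll": 0, "jaw": 12},
  {"travel": [0, 0, 3], "roll": 0, "jaw": 12},
  {"travel": [0, 0, 2], "roll": 0, "jaw": 12},
  {"travel": [0, 0, 0], "roll": 0, "jaw": 12},
  {"travel": [0, 0, 0], "roll": 0, "jaw": 12},
])

```text
clock: 36.25
tool_pos: [0.4223, -0.275, 0.0624]
orientation: [180.0, 0.0, -87.5]
force: [-1.1, 4.3, 4.9]
opening: 0.0216
gripper_force: 30.0
```

>>> apply_moves([
  {"travel": [0, 0, 1], "roll": 0, "jaw": 12},
  {"travel": [0, 0, 1], "roll": 0, "jaw": 12},
  {"travel": [0, 0, 1], "roll": 0, "jaw": 12},
  {"travel": [0, 0, 0], "roll": 0, "jaw": 12},
  {"travel": [0, 0, 0], "roll": 0, "jaw": 12},
])

```text
clock: 36.75
tool_pos: [0.4224, -0.2751, 0.0617]
orientation: [-180.0, -0.0, -87.4]
force: [-7.5, 12.5, 32.8]
opening: 0.0219
gripper_force: 30.0
```

>>> apply_moves([
  {"travel": [0, 0, -2.5], "roll": 0, "jaw": 12},
  {"travel": [-1.5, 0, -1], "roll": 0, "jaw": 12},
  {"travel": [0, 0, 1], "roll": 0, "jaw": 12},
  {"travel": [0, 0, 1.5], "roll": 0, "jaw": 12},
  {"travel": [0, 0, 0], "roll": 0, "jaw": 12},
  {"travel": [0, 0, 0], "roll": 0, "jaw": 12},
])

```text
clock: 37.35
tool_pos: [0.4224, -0.2743, 0.0609]
orientation: [180.0, -0.0, -87.4]
force: [-2.1, 1.0, 11.4]
opening: 0.0216
gripper_force: 30.0
```

>>> apply_moves([
  {"travel": [0, 0, -1], "roll": 0, "jaw": 12},
  {"travel": [-1, 0, 0], "roll": 0, "jaw": 12},
  {"travel": [0, 0, 1], "roll": 0, "jaw": 12},
  {"travel": [0, 0, 1], "roll": 0, "jaw": 12},
  {"travel": [0, 0, 0], "roll": 0, "jaw": 12},
  {"travel": [0, 0, 0], "roll": 0, "jaw": 12},
])

```text
clock: 37.95
tool_pos: [0.4224, -0.2735, 0.0602]
orientation: [-180.0, -0.1, -87.4]
force: [-4.1, -3.0, 10.3]
opening: 0.0221
gripper_force: 30.0
```

>>> apply_moves([
  {"travel": [0, 0, -1], "roll": 0, "jaw": 12},
  {"travel": [-1.5, 0, 0], "roll": 0, "jaw": 12},
  {"travel": [0, 0, 1], "roll": 0, "jaw": 12},
  {"travel": [0, 0, 1], "roll": 0, "jaw": 12},
  {"travel": [0, 0, 0], "roll": 0, "jaw": 12},
  {"travel": [0, 0, 0], "roll": 0, "jaw": 12},
])

```text
clock: 38.55
tool_pos: [0.4223, -0.2719, 0.0592]
orientation: [-180.0, -0.1, -87.4]
force: [-3.1, -4.5, 12.6]
opening: 0.0219
gripper_force: 30.0
```

>>> apply_moves([
  {"travel": [0, 0, 1], "roll": 0, "jaw": 12},
  {"travel": [0, 0, 0], "roll": 0, "jaw": 12},
  {"travel": [0, 0, 0], "roll": 0, "jaw": 12},
])

```text
clock: 38.85
tool_pos: [0.4223, -0.2722, 0.0585]
orientation: [-180.0, -0.1, -87.4]
force: [-3.8, -4.8, 14.5]
opening: 0.0215
gripper_force: 30.0
```

Run:
```python
from h import *
o,im=snap('wrist','w13.png');print(o['tool_pos'],o['orientation'],o['force'])
json.dump({k:np.array(v).tolist() for k,v in o.items()},open('w13.json','w'))
g=cv2.cvtColor(im,cv2.COLOR_RGB2GRAY); a=cv2.cvtColor(cv2.imread('pics/w11.png'),cv2.COLOR_BGR2GRAY); b=cv2.cvtColor(cv2.imread('pics/w12.png'),cv2.COLOR_BGR2GRAY)
for n,i in(('lift',a),('pre',b),('now',g)): print(n,'col330',[int(v) for v in i[155:265:1,322]])
for r in (176,184,250,256): print(r,[int(v) for v in b[r,292:362:2]],'\n   ',[int(v) for v in g[r,292:362:2]])
```

```text
[ 0.42233483 -0.27221584  0.05847738] [-1.79985370e+02 -8.17698333e-02 -8.74031720e+01] [-3.80511245 -4.75027018 14.48922653]
lift col330 [156, 153, 125, 127, 127, 127, 128, 128, 128, 122, 88, 79, 81, 94, 140, 175, 196, 217, 221, 221, 221, 221, 221, 221, 221, 221, 221, 221, 221, 221, 221, 221, 221, 221, 223, 205, 115, 117, 118, 116, 117, 119, 120, 120, 120, 121, 125, 126, 127, 127, 126, 125, 125, 126, 127, 128, 128, 128, 129, 128, 127, 126, 125, 125, 125, 124, 126, 125, 124, 120, 115, 111, 108, 103, 100, 96, 92, 91, 91, 90, 89, 92, 92, 90, 92, 90, 90, 91, 95, 101, 112, 120, 128, 128, 125, 125, 125, 123, 124, 124, 124, 124, 124, 122, 123, 123, 124, 124, 122, 124]
pre col330 [52, 82, 72, 72, 72, 71, 71, 72, 70, 74, 85, 90, 88, 97, 144, 186, 206, 224, 230, 229, 229, 229, 229, 229, 229, 229, 229, 229, 229, 229, 229, 231, 224, 169, 164, 133, 134, 133, 133, 132, 132, 134, 135, 136, 134, 136, 136, 135, 136, 135, 134, 133, 131, 133, 135, 137, 137, 136, 136, 136, 135, 134, 133, 133, 132, 132, 134, 134, 134, 129, 123, 119, 116, 111, 107, 101, 96, 96, 96, 95, 95, 96, 97, 97, 96, 95, 96, 97, 99,
[... 1276 characters left out ...]
1, 233, 148, 51, 52, 53, 63, 66, 54, 72]
250 [91, 86, 84, 5, 13, 12, 49, 133, 133, 130, 131, 129, 132, 132, 133, 132, 133, 131, 132, 130, 129, 132, 132, 132, 132, 133, 133, 125, 8, 12, 11, 79, 83, 88, 92] 
    [92, 88, 85, 8, 12, 13, 66, 141, 138, 140, 137, 137, 138, 139, 139, 140, 140, 139, 139, 136, 138, 138, 138, 138, 140, 139, 139, 141, 8, 13, 10, 81, 84, 89, 92]
256 [83, 86, 65, 13, 14, 13, 32, 137, 129, 130, 129, 130, 131, 132, 131, 130, 131, 132, 132, 133, 134, 132, 131, 129, 132, 133, 133, 127, 9, 14, 13, 16, 89, 82, 82] 
    [84, 87, 66, 10, 14, 13, 48, 132, 129, 129, 132, 133, 131, 133, 133, 133, 133, 132, 134, 133, 132, 133, 134, 133, 129, 133, 132, 133, 9, 12, 14, 16, 92, 84, 84]
```

Image rows show the finger slid about 3 mm up in the pads, so it has been on its floor since TCP z ≈ 62 mm. I'll release it.

>>> apply_moves([
  {"travel": [0, 0, -1], "roll": 0, "jaw": 12},
  {"travel": [0, 0, 0], "roll": 0, "jaw": 26},
  {"travel": [0, 0, 0], "roll": 0, "jaw": 34},
  {"travel": [0, 0, 0], "roll": 0, "jaw": 38},
  {"travel": [0, 0, -20], "roll": 0, "jaw": 38},
  {"travel": [0, 0, -40], "roll": 0, "jaw": 50},
  {"travel": [0, 0, -45], "roll": 0, "jaw": 60},
  {"travel": [-45, 0, -25], "roll": 0, "jaw": 80},
  {"travel": [-25, 0, 0], "roll": 0, "jaw": 80},
  {"travel": [0, 0, 0], "roll": 0, "jaw": 80},
])

```text
clock: 39.9
tool_pos: [0.4191, -0.2008, 0.1887]
orientation: [-179.9, 0.0, -87.4]
force: [-0.5, 0.4, -0.5]
opening: 0.0721
gripper_force: 0.0
```

>>> apply_moves([
  {"travel": [0, 0, 0], "roll": 0, "jaw": 80},
  {"travel": [0, 0, 0], "roll": 0, "jaw": 80},
])

```text
clock: 40.1
tool_pos: [0.419, -0.203, 0.1873]
orientation: [179.9, 0.0, -87.5]
force: [0.7, -0.9, 0.0]
opening: 0.0795
gripper_force: 0.0
```

Run:
```python
from h import *
o,im=snap('wrist','w14.png');print(o['tool_pos'],o['orientation'])
json.dump({k:np.array(v).tolist() for k,v in o.items()},open('w14.json','w'))
c=np.array([.4223,-.2705]);u=np.array([-.0436,.999]);n=np.array([.999,.0436])
P=lambda s,a,z:[*(c+s*u+a*n),z]
q=proj('wrist',[P(-.05,0,.048),P(-.016,0,.064),P(.03,0,.064),P(.0355,0,.060),P(.0087-.0055,0,.064),P(.0195,0,.064)],o);print('nose,heelfront,heelback,stop,holes',q.round(1))
g=cv2.cvtColor(im,cv2.COLOR_RGB2GRAY); x=int(q[:,0].mean())
for r in range(int(q[:,1].min())-12,int(q[:,1].max())+16,4): print(r,x-30,' '.join('%3d'%v for v in g[r,x-30:x+32:2]))
```

```text
[ 0.41895785 -0.20298263  0.18729115] [ 1.79945649e+02  2.81349593e-03 -8.74535799e+01]
nose,heelfront,heelback,stop,holes [[325.7  61.2]
 [325.7 101.9]
 [325.6 156. ]
 [325.6 161.3]
 [325.6 125.2]
 [325.6 144.1]]
49 295 232 232 233 236 218 219 219 219 219 219 218 218 218 218 218 219 219 218 218 219 218 218 218 219 219 219 219 221 234 232 232
53 295 116 236 218 138 140 141 140 140 140 140 139 140 139 140 139 139 138 139 137 137 137 137 138 137 137 136 136 134 176 234 233
57 295 208 193 197 150 151 153 153 152 153 153 153 153 154 155 155 156 156 157 158 158 158 158 158 158 158 159 158 158 153 234 232
61 295 234 153 153  86  40  40  39  38  38  37  35  36  36  37  37  37  36  35  36  35  35  36  39  40  40  38  36  70 235 233 233
65 295 233 234 238 106 151 151 150 151 154 144 234 233 233 233 232 233 233 233 233 233 233 223 154 154 155 155 156 155 238 233 233
69 295 233 238 113 146 154  74  90  94  85 149 235 233 233 233 233 233 233 233 233 233 233 238  99  71  74  63 154 155 124 237 233
73 295 235 152 121 147 154  79  90  90  90 134 235 233 233 233 233 233 233 233 233 233 234 240  74  
[... 2624 characters left out ...]
 238  52  55  53  77  73  66 126 125 121
157 295  58  38 124  98 149 144  59  57  66  73  65  48  48  49  48  49  50  52  52  54  69  71  70  60  55  76  75  71 125 124 121
161 295 103  86 121 121  76  79  79  79  79  79  80  79  79  79  80  78  79  80  79  79  79  79  79  80  79  80  79 123 122 124 120
165 295 121 118 118 115 123 123 123 122 124 123 124 124 124 123 124 125 125 124 125 125 124 125 124 125 125 125 124 124 124 124 120
169 295 119 208 204  97 120 121 122 122 122 122 122 123 124 122 123 123 123 123 124 124 124 124 124 124 125 124 124 120 123 123 119
173 295 122 117 117 119 119  78  83  82  84  83  84  83  57  59  59  58  58  58  58  59  59  59  60  59  58  58 125 123 122 121 119
```

Run:
```python
from h import *
g=cv2.cvtColor(cv2.imread('pics/scene0.png'),cv2.COLOR_BGR2GRAY)
a=np.linspace(0,2*np.pi,361)
for D in(.054,.058):
  for z in(.039,.042):
    q=proj('scene',np.c_[.5027+D/2*np.cos(a),-.1345+D/2*np.sin(a),0*a+z]); print(D,z,q.min(0).round(1),q.max(0).round(1))
for x in(314,320,326): print(x,[int(v) for v in g[205:250,x]])
for r in(220,223,226): print(r,[int(v) for v in g[r,298:345]])
```

```text
0.054 0.039 [305.1 214.9] [335.1 230.4]
0.054 0.042 [305.  213.5] [335.2 229. ]
0.058 0.039 [303.9 214.3] [336.2 231. ]
0.058 0.042 [303.9 212.9] [336.3 229.6]
314 [212, 208, 211, 211, 211, 210, 207, 191, 162, 128, 108, 104, 107, 103, 100, 105, 98, 92, 88, 99, 111, 115, 116, 110, 95, 77, 68, 69, 70, 71, 69, 76, 88, 98, 100, 103, 132, 159, 177, 180, 179, 180, 179, 170, 153]
320 [211, 211, 214, 211, 210, 211, 206, 187, 148, 119, 112, 107, 112, 109, 108, 106, 97, 91, 102, 113, 114, 121, 119, 115, 107, 86, 72, 71, 70, 72, 71, 70, 79, 88, 104, 108, 106, 105, 129, 161, 178, 179, 180, 182, 177]
326 [212, 213, 214, 213, 213, 213, 211, 195, 159, 125, 112, 110, 108, 109, 109, 107, 105, 95, 91, 104, 112, 119, 118, 114, 100, 82, 73, 65, 68, 70, 71, 78, 83, 86, 81, 82, 86, 98, 103, 114, 146, 169, 180, 183, 179]
220 [212, 210, 210, 211, 210, 192, 158, 123, 100, 93, 95, 95, 99, 100, 99, 101, 105, 100, 102, 103, 103, 105, 106, 103, 105, 105, 106, 105, 107, 108, 104, 108, 105, 102, 105, 102, 102, 112, 135, 164, 197, 207, 211, 212, 211, 214, 214]
223 [211, 215, 212, 210, 202, 189, 159, 124, 100, 91, 89, 92, 93, 92, 87, 89, 88, 92, 94, 98, 96, 96, 102, 103, 101, 101, 100, 98, 91, 95, 97, 100, 97, 99, 99, 98, 103, 112, 132, 165, 193, 207, 208, 212, 215, 214, 213]
226 [213, 209, 203, 195, 185, 175, 154, 125, 101, 93, 94, 92, 94, 99, 107, 114, 115, 117, 119, 120, 120, 120, 121, 116, 119, 121, 120, 120, 119, 116, 115, 104, 95, 92, 95, 96, 96, 95, 94, 96, 97, 104, 123, 142, 160, 177, 196]
```

Run:
```python
from h import *
print(ctrl.close_job())
```

```text
the job is handed in; nothing more can be done
None
```

All five parts are loaded in their nests and the job is handed in at about 40 s of the 115 s; my contact and image checks looked right for every part, but the hand-in gave no verdict, and the finger's height, the large ring and the standoff were checked without a direct look.

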